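Grade the jig's spring plungers

TASK

Three look-alike spring plungers lie in the rack: starting with the one beside the rack's tall end plate and working along, squeeze each end to end where it lies with the same steady grip of about 12 N for half a second, and note how far its nose goes in. Then lay the weakest one, whose nose went in farthest, in the empty tray, and lay the stiffest one squarely in the saddle of the bending jig with its nose towards the jig's round post. Leave the middling one in its slot in the rack and do not push the other tools about.

Things in the scene. Friction and masses are not known exactly. Their poses are not given: they have to be found in the camera images.
- plunger_a: one of three look-alike spring plungers: steel housing 44 mm (x) by 24 by 24 mm, lying flat; from its +x end stands a round brass nose 22 mm long at rest, with an 18 mm flat button: 66 mm overall, about 0.15 kg. Origin: centre of the housing's underside; nose axis 12 mm above it, housing ends at x = -22 and 22 mm, button face at 44 mm. Which spring is in it is not told.
- nose_a (a joint): how far the nose of plunger_a is pressed into its housing: 0 m = fully out, 0.018 m = bottomed. A linear spring with 2 N preload; under 12 N the three noses go in about 2.5, 6 and 11 mm
- tip_a (a point): plunger_a: the centre of its nose button's face when the nose is fully out (fixed to the housing; does not move when pressed)
- plunger_b: one of three look-alike spring plungers: steel housing 44 mm (x) by 24 by 24 mm, lying flat; from its +x end stands a round brass nose 22 mm long at rest, with an 18 mm flat button: 66 mm overall, about 0.15 kg. Origin: centre of the housing's underside; nose axis 12 mm above it, housing ends at x = -22 and 22 mm, button face at 44 mm. Which spring is in it is not told.
- nose_b (a joint): how far the nose of plunger_b is pressed into its housing: 0 m = fully out, 0.018 m = bottomed. A linear spring with 2 N preload; under 12 N the three noses go in about 2.5, 6 and 11 mm
- tip_b (a point): plunger_b: the centre of its nose button's face when the nose is fully out (fixed to the housing; does not move when pressed)
- plunger_c: one of three look-alike spring plungers: steel housing 44 mm (x) by 24 by 24 mm, lying flat; from its +x end stands a round brass nose 22 mm long at rest, with an 18 mm flat button: 66 mm overall, about 0.15 kg. Origin: centre of the housing's underside; nose axis 12 mm above it, housing ends at x = -22 and 22 mm, button face at 44 mm. Which spring is in it is not told.
- nose_c (a joint): how far the nose of plunger_c is pressed into its housing: 0 m = fully out, 0.018 m = bottomed. A linear spring with 2 N preload; under 12 N the three noses go in about 2.5, 6 and 11 mm
- tip_c (a point): plunger_c: the centre of its nose button's face when the nose is fully out (fixed to the housing; does not move when pressed)
- rack: fixed grey rail, 30 mm wide (x), 230 mm long (y), top 22 mm above the bench (6 mm thick foot, 60 mm wide), tall end plate (58 mm high) at its +y end. Three channels 70 mm apart cross it, 28 mm wide, lips 5 mm high; a plunger lies in each along x, nose to +x (away from the robot), both ends overhanging the rail. Origin: underside centre
- slot0 (a point): centre of the floor of the rack channel next to the tall end plate; axes as the rack's. A plunger squarely in it has its origin here
- slot1 (a point): centre of the floor of the rack channel in the middle; axes as the rack's. A plunger squarely in it has its origin here
- slot2 (a point): centre of the floor of the rack channel farthest from the tall end plate; axes as the rack's. A plunger squarely in it has its origin here
- jig: fixed bending jig: dark base plate 160 x 90 x 12 mm with a low raised saddle and, 70 mm from the saddle's centre along +x, an upright round post 24 mm across whose top is 52 mm above the bench. Origin: on the bench below the saddle's centre
- saddle (a point): centre of the saddle's floor, 26 mm above the bench: a channel along x, open at both ends, 30 mm long, 30 mm wide between cheeks 7 mm high; +x points to the round post. A plunger laid in it has its origin here and its nose to +x, with 14 mm left to the post
- tray: fixed empty aluminium tray, 156 mm (x) by 126 mm (y), 30 mm high, walls and floor 3 mm. Origin: underside centre. Tray and jig stand left and right of the rack, either way round
- die_block: bystander, to be left alone: a dark steel die block 70 x 70 x 25 mm with two holes, beyond the rack
- gauge_block: bystander, to be left alone: a plain steel block 50 x 35 x 20 mm, beyond the rack
- bush: bystander, to be left alone: a brass bush, 36 mm across and 26 mm high, standing beyond the rack
- pen_tin: bystander, to be left alone: a steel tin of pens, 72 mm across, 95 mm high, pens to 136 mm, at the far left
- spanner: bystander, to be left alone: a spanner 150 mm long, lying between robot and rack; about 10 mm high
- pliers: bystander, to be left alone: pliers about 150 mm long, lying between robot and rack; 12 mm high
- hammer: bystander, to be left alone: a hammer lying at the right of the bench
- jar: bystander, to be left alone: a glass jar, 60 mm across and 80 mm high, at the left of the bench
Things that resemble listed ones, but are neither listed nor needed, are in the scene too. What is shaped like the plunger_c but pink or purple is not meant.

How it is judged (in metres and radians):
On the way, in this order (a step that is already met when the one before it is completed fails the run):
1. the first plunger (beside the tall end plate) is squeezed end to end, in its slot, with about 12 N (7 to 20 N) for 0.3 s (((distance between plunger_a and slot0 below 0.02 m and value of joint nose_a between 0.00294118 and 0.0105882 m) or (distance between plunger_b and slot0 below 0.02 m and value of joint nose_b between 0.00119048 and 0.00428571 m) or (distance between plunger_c and slot0 below 0.02 m and value of joint nose_c between 0.00555556 and 0.02 m))), for 0.3 s.
2. the second (middle) plunger is squeezed end to end, in its slot, with about 12 N (7 to 20 N) for 0.3 s (((distance between plunger_a and slot1 below 0.02 m and value of joint nose_a between 0.00294118 and 0.0105882 m) or (distance between plunger_b and slot1 below 0.02 m and value of joint nose_b between 0.00119048 and 0.00428571 m) or (distance between plunger_c and slot1 below 0.02 m and value of joint nose_c between 0.00555556 and 0.02 m))), for 0.3 s.
3. the third plunger is squeezed end to end, in its slot, with about 12 N (7 to 20 N) for 0.3 s (((distance between plunger_a and slot2 below 0.02 m and value of joint nose_a between 0.00294118 and 0.0105882 m) or (distance between plunger_b and slot2 below 0.02 m and value of joint nose_b between 0.00119048 and 0.00428571 m) or (distance between plunger_c and slot2 below 0.02 m and value of joint nose_c between 0.00555556 and 0.02 m))), for 0.3 s.
At the end, for the whole second after the job is handed in: Weakest plunger inside the tray; stiffest down in the saddle, nose to the post (within 12 mm along, 6 mm across, 4 mm in height, tip within 10 mm to the side); middling one down in a rack slot (within 18 mm, 4 mm in height); all at rest (x of plunger_c in the frame of tray between -0.075 and 0.075 m and y of plunger_c in the frame of tray between -0.06 and 0.06 m and z of plunger_c in the frame of tray below 0.03 m and x of plunger_b in the frame of saddle between -0.012 and 0.012 m and y of plunger_b in the frame of saddle between -0.006 and 0.006 m and z of plunger_b in the frame of saddle between -0.004 and 0.004 m and x of tip_b in the frame of saddle above 0.03 m and y of tip_b in the frame of saddle between -0.01 and 0.01 m and z of tip_b in the frame of saddle between 0.006 and 0.018 m and ((distance between plunger_a and slot0 below 0.018 m and z of plunger_a in the frame of slot0 between -0.004 and 0.004 m) or (distance between plunger_a and slot1 below 0.018 m and z of plunger_a in the frame of slot1 between -0.004 and 0.004 m) or (distance between plunger_a and slot2 below 0.018 m and z of plunger_a in the frame of slot2 between -0.004 and 0.004 m)) and linear speed of each of plunger_a, plunger_b, plunger_c below 0.02 m/s); the robot touches nothing.
It fails at once if a bystander is pushed more than 40 mm from its place (distance of any of die_block, gauge_block, bush, pen_tin, spanner, pliers, hammer, jar from where it was at the start of the episode above 0.04 m).
It also fails if it takes over 70 s, if anything falls off the work surface, if the arm or the gripper's body presses on something with over 40 N, if the wrist force passes 120 N, or if a joint passes its speed limit or range.

ROBOT

A 6-joint arm with a two-finger parallel gripper is mounted at the origin on the work surface. World frame = base frame: x ahead of the robot, y to its left, z up, the work surface at z = 0. Lengths are in m, angles in degrees, forces in N, time in s.
With the tool pointing down it reaches from about 0.3 to 0.75 m from the base axis. Payload 8.5 kg.
Tool frame: the origin (TCP) lies at the very end of the fingers, on their centre line; the grasp point (between the pads) lies 19 mm behind it; z points along the fingers, y is the direction in which the jaws open and shut (so a half turn about z gives the same grasp; the last joint's range is limited). The gripper opens to 85 mm and grips with 20 to 120 N. Pads are 22 mm wide; open, the fingers measure 114 mm over their backs; the gripper's body (76 mm by 85 mm) begins 54 mm behind the grasp point. The pads swing forward as they close: fully open they stand 13 mm farther back than shut.
Start: joints at [56.534, 21.807, 74.336, -0, 83.858, -12.336], TCP at [0.198, 0.513, 0.231] pointing down, gripper open.
Joint ranges: [-178.18, 178.18], [-50.72, 133.34], [12.68, 142.11], [-81.47, 261.47], [9.98, 163.14], [-165.26, 165.26]. Speed limits (degrees/s): [136.94, 136.94, 180, 180, 180, 180].

INTERFACE

Orientations are given as a 3x3 rotation matrix whose columns are the frame's x, y, z axes.
In Python, from rig import env, vision, close_job, spotter gives the robot as it stands. The module is installed in compiled form; this text tells all that it offers.
- The arm moves only by the tool jog_arm, never from a script. Its argument "plan" is a list that holds one entry, the list of rows, each a list of 6 numbers: the shift along the tool's x, y, z in units of 40 mm (1.0 is 40 mm), then the turn, a rotation vector about the tool's x, y, z in units of 0.15 rad (1.0 is 0.15 rad). A call has 1 to 10 rows; each row shifts and turns the commanded pose from where the row before left it, along the tool's axes as they then stand; what a row does not reach is not made up. A row lasts 1/10 s, in which the tool goes at most 50 mm and 8.59 degrees, less where a joint would pass 70% of its speed; a pose out of reach is approached as far as the arm can. A call with a number of a shift or a turn outside -1 to 1 is refused whole. A call with a gripper value outside its range is refused whole. "grip" is the opening, from -1 (shut) to 1 (fully open), set as the call begins (left out, the last holds). The fingers move at their own pace and stop on an object; "squeeze" is the grip in N (left out, the last holds). Time passes only in rows, so rows that do not move let the fingers close. It gives the time, the measured TCP pose, the force and the opening at its end, in the units of the state.
- env.observe(): the state, without advancing time (a new reading comes with each control period).
- vision.get_image(name): name is "scene" or "top"; returns (picture, depth): 420x560x3 uint8, red, green, blue; 420x560 float32, m along the optical axis (not along the pixel's ray), 0 where there is no reading.
- vision.camera_info(name): a dict with "fx", "fy", "cx", "cy" (pixels), "rvec" (rotation vector, rad) and "tvec" (3), from world to camera coordinates, as OpenCV has them. Camera axes: x right, y down, z forward; pixel columns grow to the right and rows downward; lengths in m; the calibration is good to about 2 mm. A picture is of the moment at which its call begins. camera_info takes no time and is no camera call.
- close_job(): hands the job in, once; it reports no verdict.
Trained networks look in the newest picture that a camera, given by its name, has taken for a name from the list of things; names that differ only in an ending like _2 or _b are one class to them, and where a whole thing is asked for, a point or a joint stands for the part that bears it (a point fixed in the world has none). Each returns a list of dicts, best first, with "score" (0 to 1); they miss things now and then, are a little off and sometimes report something else, mostly with a low value. They report only what shows in the picture. A call takes as long as a camera call. They do not tell look-alikes from the thing itself.
- spotter.trace(camera, query): "pixels" (420x560 bool, what is visible of it) and "rect" ([left, top, right, bottom] in pixels, round what is visible of it).
The state is a dict: "time_s": time; "q": joint angles; "qvel": joint speeds; "joint_efforts": joint torques, N m; "position": TCP position; "tool_rot": TCP orientation; "ft_force": force on the tool from outside, world axes, zero at the start; "wrist_torque": the same for the moment, N m; "grip_width": finger opening in m.
Only numpy, scipy, OpenCV 4.12 (cv2) and the standard library are available. Lean on these libraries where they do the work, as an engineer would, in place of code of your own. Each camera call takes 0.05 s, during which the arm holds its last target.

## Working session

There is one attempt and no reset: what is moved stays moved. The work goes in short steps, Python scripts to look and compute and a tool call to move; the robot and the scene stay as the last step left them, time stands still between calls to the robot, and variables do not carry over. Pictures are saved under pics/ and viewed, and the job is handed in when it is done.

Besides the shell and the picture viewer there is one more tool, called after "Request:" as a command line: name --argument value ..., lists and objects as JSON in quotes. jog_arm: Moves the arm, as the interface text tells. Its arguments: {"type":"object","properties":{"plan":{"type":"array"},"grip":{"type":"number"},"squeeze":{"type":"number"}},"required":["plan"]}

```bash
mkdir -p pics; ls
python3 - <<'E'
from rig import env, vision
import cv2
s=env.observe(); print(s)
for n in("scene","top"):
    im,d=vision.get_image(n); cv2.imwrite(f"pics/{n}0.png",im[:,:,::-1]); print(n,vision.camera_info(n))
    import numpy as np; np.savez(f"{n}0.npz",im=im,d=d)
E
```

```text
pics
{'time_s': 0.0, 'q': array([ 5.65332438e+01,  2.18424233e+01,  7.43842558e+01,  4.45474673e-04,
        8.38595714e+01, -1.23352163e+01]), 'qvel': array([ 0.03690837, -0.00296415,  0.08165426, -0.01803316, -0.01162855,
        0.02052231]), 'joint_efforts': array([ 8.68121024e-04, -4.48473215e+01, -2.31277478e+01, -1.61988928e-04,
        4.82035000e-03, -4.74501496e-05]), 'position': array([0.19811059, 0.51276716, 0.23070129]), 'tool_rot': array([[-9.32754785e-01,  3.60510488e-01, -8.36580908e-04],
       [ 3.60511308e-01,  9.32754003e-01, -1.25151242e-03],
       [ 3.29140837e-04, -1.46895108e-03, -9.99998867e-01]]), 'ft_force': array([ 0.16090484, -0.24875995, -0.47191108]), 'wrist_torque': array([-0.03519256,  0.01323355,  0.0002807 ]), 'grip_width': 0.08514529068436073}
scene {'fx': 396.21826790593286, 'fy': 396.21826790593286, 'cx': 277.84286127291375, 'cy': 212.87111506967534, 'rvec': array([ 1.10173265,  2.518131  , -0.88818113]), 'tvec': array([ 0.38147334, -0.27321549,  1.37001745])}
top {'fx': 509.47435974572994, 'fy': 509.47435974572994, 'cx': 276.8605327746478, 'cy': 213.19644787631663, 'rvec': array([ 2.18037976, -2.18118487,  0.07471613]), 'tvec': array([-0.00678062,  0.58519624,  1.51865535])}
```

View pics/scene0.png

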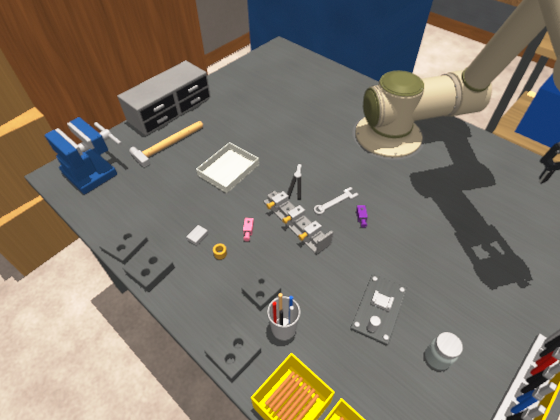

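View pics/top0.png

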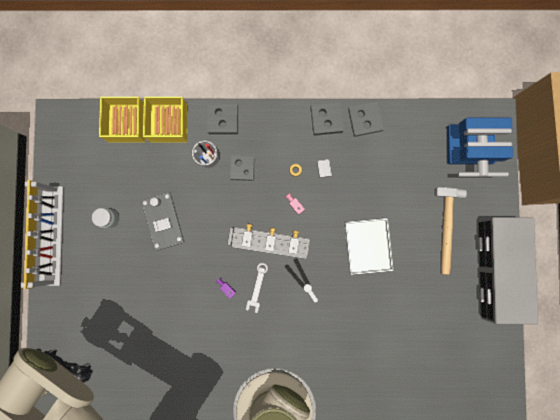

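Run:
```python
from rig import vision,spotter
import numpy as np
for c in("top","scene"):
    for q in ("plunger_a","rack","jig","tray"):
        r=spotter.trace(c,q)
        for i,k in enumerate(r): 
            ys,xs=np.nonzero(k["pixels"]); print(c,q,round(k["score"],2),np.round(k["rect"],0),len(xs))
            np.save(f"m_{c}_{q}_{i}.npy",k["pixels"])
```

```text
top plunger_a 0.68 [241. 223. 252. 248.] 151
top plunger_a 0.64 [285. 196. 304. 215.] 153
top plunger_a 0.57 [263. 228. 275. 252.] 153
top plunger_a 0.47 [218. 283. 232. 295.] 140
top plunger_a 0.45 [288. 230. 297. 254.] 130
top plunger_a 0.22 [440. 187. 465. 274.] 957
top rack 0.67 [230. 225. 307. 254.] 1236
top rack 0.22 [242. 226. 250. 246.] 148
top jig 0.69 [142. 195. 183. 248.] 1531
top jig 0.41 [318. 155. 331. 177.] 202
top tray 0.95 [344. 217. 392. 276.] 2301
top tray 0.65 [230. 156. 256. 181.] 556
scene plunger_a 0.76 [244. 221. 250. 241.] 187
scene plunger_a 0.68 [282. 206. 304. 224.] 235
scene plunger_a 0.61 [296. 223. 322. 239.] 222
scene plunger_a 0.59 [357. 205. 368. 228.] 210
scene plunger_a 0.54 [265. 296. 298. 338.] 1129
scene plunger_a 0.45 [267. 195. 287. 207.] 139
scene rack 0.82 [261. 192. 333. 251.] 890
scene jig 0.66 [352. 275. 405. 341.] 2320
scene jig 0.58 [265. 191. 334. 255.] 966
scene tray 0.81 [198. 142. 257. 193.] 1792
scene tray 0.6 [427. 334. 463. 369.] 1033
scene tray 0.41 [264. 292. 300. 340.] 1121
```

The top view (up is +x, left is +y) shows the rack at about (270,240) with its tall plate at the left end. The jig is at (162,220) with its post at (154,202), and the tray is at (369,246). The decoys are pink (295,204) and purple (226,288). Next I'll measure these.

```bash
cat > h.py <<'E'
import numpy as np, cv2
from rig import vision
def cam(n):
    c=vision.camera_info(n); R=cv2.Rodrigues(c["rvec"])[0]; return c,R,c["tvec"].ravel()
def cloud(n,d):
    c,R,t=cam(n); v,u=np.mgrid[0:420,0:560]
    P=np.stack([(u-c["cx"])/c["fx"]*d,(v-c["cy"])/c["fy"]*d,d],-1)
    return (P-t)@R
def atz(n,u,v,z):
    c,R,t=cam(n); r=R.T@np.array([(u-c["cx"])/c["fx"],(v-c["cy"])/c["fy"],1]); o=-R.T@t
    return o+r*(z-o[2])/r[2]
def proj(n,P):
    c,R,t=cam(n); p=np.atleast_2d(P)@R.T+t
    return np.c_[p[:,0]/p[:,2]*c["fx"]+c["cx"],p[:,1]/p[:,2]*c["fy"]+c["cy"]]
def crop(n,im,box,k,out):
    l,t,r,b=box; cv2.imwrite(out,cv2.resize(im[t:b,l:r,::-1],None,fx=k,fy=k,interpolation=cv2.INTER_CUBIC))
E
python3 - <<'E'
from h import *
for n in("top","scene"):
    f=np.load(n+"0.npz"); im,d=f["im"],f["d"]; W=cloud(n,d)
    print(n,"cam",-cam(n)[1].T@cam(n)[2])
    ok=d>0
    if n=="top":
        m=(W[...,2]>0.012)&ok
        for nm,(l,t,r,b) in dict(rack=(225,220,315,262),jig=(138,190,190,252),tray=(340,212,398,280)).items():
            w=W[t:b,l:r][m[t:b,l:r]]; 
            print(nm,len(w),np.round(np.percentile(w,[1,50,99],axis=0),4).tolist()); rc=cv2.minAreaRect(w[:,:2].astype(np.float32)); print(rc)
            print(np.histogram(w[:,2],bins=np.arange(.01,.07,.003))[0])
        print("bench z",np.median(W[300:330,240:330,2]))
    crop(n,im,(220,185,320,310) if n=="top" else (255,185,340,260),6 if n=="top" else 9,f"pics/{n}_rack.png")
    crop(n,im,(135,185,195,255) if n=="top" else (340,265,420,350),8 if n=="top" else 7,f"pics/{n}_jig.png")
    for q in range(6):
      try: k=np.load(f"m_{n}_plunger_a_{q}.npy")
      except Exception: break
      w=W[k&ok]; print(q,np.round(np.median(w,axis=0),4),len(w))
E
```

```text
top cam [ 0.47089645 -0.01586739  1.55782523]
rack 1088 [[0.4653, -0.0952, 0.0127], [0.4983, 0.0191, 0.0305], [0.5454, 0.1338, 0.0608]]
((0.5051413774490356, 0.01688919961452484), (0.23935618996620178, 0.08583485335111618), 76.36325073242188)
[ 14  40  48 136 154 117  40  20  22  30  86 105 131  83  15  23  13   9
   2]
jig 1044 [[0.4833, 0.2859, 0.0121], [0.56, 0.3425, 0.0159], [0.6416, 0.3977, 0.0555]]
((0.562060534954071, 0.34280461072921753), (0.16025926172733307, 0.09003235399723053), 16.523670196533203)
[144 382 209  78  35  38  44  29  26   4   2   3   5  16  15  12   2   0
   0]
tray 327 [[0.4055, -0.3481, 0.0123], [0.4832, -0.2973, 0.0274], [0.5669, -0.2125, 0.0372]]
((0.48555466532707214, -0.28153157234191895), (0.15636365115642548, 0.12929372489452362), 4.935360431671143)
[17 35 20 28 16 61 84 42 20  4  0  0  0  0  0  0  0  0  0]
bench z 0.0007260669499150798
0 [0.5126 0.0814 0.0453] 150
1 [ 0.6131 -0.0589  0.0234] 152
2 [0.5007 0.0132 0.0463] 153
3 [0.3553 0.1419 0.0233] 140
4 [ 0.4918 -0.0577  0.0465] 130
5 [ 0.5581 -0.5175  0.0233] 954
scene cam [1.03311142 0.45709544 0.90601379]
0 [ 0.6208 -0.0591  0.0213] 187
1 [0.508  0.0125 0.0415] 233
2 [0.5199 0.0824 0.0426] 220
3 [0.3677 0.1478 0.0198] 210
4 [0.7596 0.2059 0.0734] 1126
5 [ 0.5025 -0.056   0.0422] 138
```

View pics/top_rack.png

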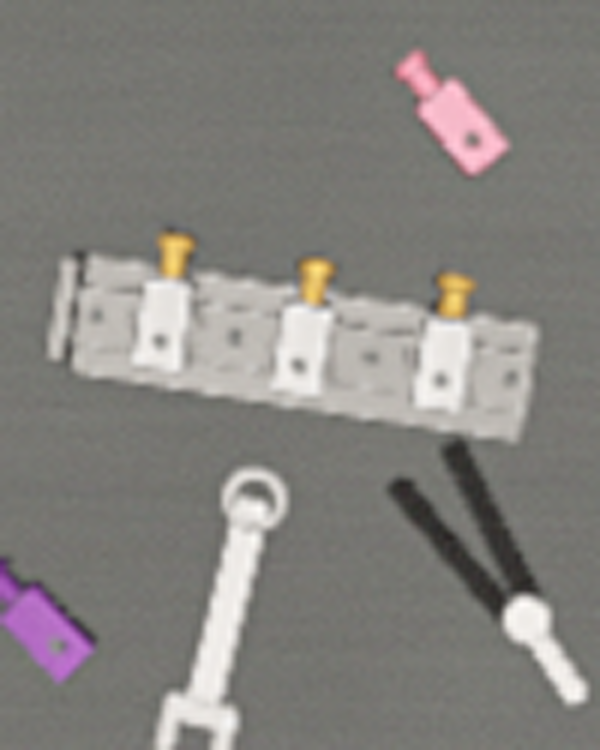

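View pics/scene_rack.png

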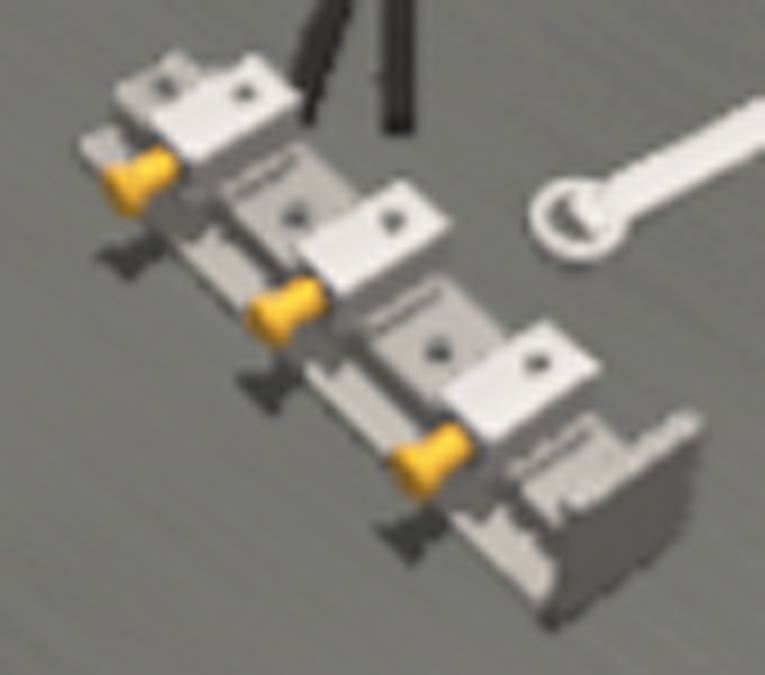

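View pics/top_jig.png

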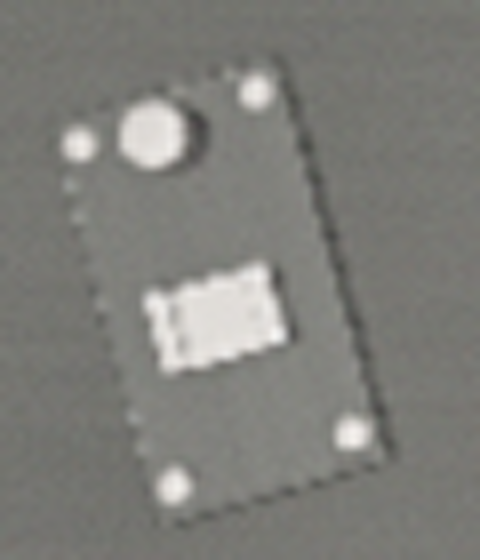

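View pics/scene_jig.png

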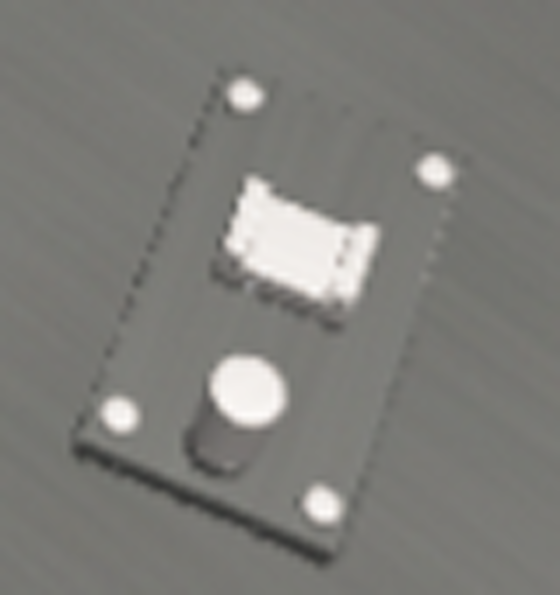

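```bash
cat > fit.py <<'E'
from h import *
from scipy.optimize import least_squares
def src(p,k,o): return (np.array(p,float)+.5)/k-.5+np.array(o)
def tri(pt,ps):
    f=lambda X:np.r_[proj("top",X)[0]-pt,proj("scene",X)[0]-ps]
    r=least_squares(f,[.5,0,.03]); return r.x,r.fun
T=dict(s0=[(149,279),(190,281),(181,371),(133,365)],s1=[(289,303),(331,309),(321,396),(275,388)],s2=[(427,318),(470,322),(460,411),(415,405)])
S=dict(s0=[(497,440),(437,393),(545,320),(604,368)],s1=[(347,293),(297,250),(403,180),(452,223)],s2=[(197,163),(150,118),(252,55),(303,98)])
for k in T:
    P=[]
    for a,b in zip(T[k],S[k]):
        x,f=tri(src(a,6,(220,185)),src(b,9,(255,185))); P.append(x)
    P=np.array(P); c=P.mean(0); ax=(P[0]+P[1]-P[2]-P[3])/2
    print(k,np.round(c,4),"yaw",np.degrees(np.arctan2(ax[1],ax[0])),"len",np.linalg.norm(ax),np.round(P[:,2],4),np.round(f,2))
    top=src(np.mean(T[k],0),6,(220,185)); print("  top@z46,z41",np.round(atz("top",*top,.046),4),np.round(atz("top",*top,.041),4))
names=["scrFL","scrFR","scrRR","scrRL","post"]
J=[(78,144),(256,91),(352,433),(173,486),(153,134)]; K=[(322,503),(119,413),(244,94),(435,170),(248,390)]
P=[]
for n,a,b in zip(names,J,K):
    x,f=tri(src(a,8,(135,185)),src(b,7,(340,265))); P.append(x); print(n,np.round(x,4),np.round(f,2))
P=np.array(P); d=P[0]+P[1]-P[2]-P[3]; print("yaw",np.degrees(np.arctan2(d[1],d[0])), "screw ctr",P[:4].mean(0))
sc=[(152,297),(262,264),(290,338),(168,370)]
y=np.arctan2(d[1],d[0]); print("saddle from cheeks z33",atz("top",*src(np.mean(sc,0),8,(135,185)),.033),"from post",P[4,:2]-.07*np.array([np.cos(y),np.sin(y)]))
E
python3 fit.py
```

```text
s0 [0.5084 0.0819 0.0416] yaw -7.818874510613644 len 0.04390788967047181 [0.0405 0.0439 0.041  0.041 ] [ 0.06 -0.05  0.07  0.  ]
  top@z46,z41 [0.5079 0.0821 0.046 ] [0.5081 0.0824 0.041 ]
s1 [0.4959 0.0123 0.0408] yaw -8.000190684415488 len 0.04308100377449785 [0.0401 0.0409 0.0407 0.0417] [ 0.03 -0.02  0.03  0.  ]
  top@z46,z41 [0.4956 0.0125 0.046 ] [0.4957 0.0126 0.041 ]
s2 [ 0.4888 -0.0569  0.0417] yaw -7.09434581859744 len 0.043740992534593556 [0.0407 0.0442 0.0417 0.0402] [ 0.11 -0.09  0.14  0.  ]
  top@z46,z41 [ 0.4882 -0.0561  0.046 ] [ 0.4882 -0.0563  0.041 ]
scrFL [0.6193 0.3953 0.015 ] [ 0.48 -0.28  0.41  0.02]
scrFR [0.6393 0.3282 0.0151] [ 0.35 -0.23  0.32  0.01]
scrRR [0.5092 0.2899 0.0135] [ 0.4  -0.25  0.39  0.02]
scrRL [0.4892 0.3572 0.014 ] [ 0.45 -0.25  0.41  0.02]
post [0.6195 0.359  0.0485] [ 0.32 -0.19  0.28  0.01]
yaw 16.381201946289764 screw ctr [0.56425676 0.34263468 0.01442685]
saddle from cheeks z33 [0.55139398 0.33813494 0.033     ] from post [0.55234898 0.33923523]
```

```bash
cat >> fit.py <<'E'
print('---')
for n,a,b in [("lip01",(236,338),(437,351)),("lip12",(372,357),(296,216)),("lip2",(511,377),(165,87)),("h0",(160,341),(538,362)),("h1",(298,365),(394,221)),("h2",(441,380),(246,92)),("b0",(176,237),None)]:
    if b: x,f=tri(src(a,6,(220,185)),src(b,9,(255,185))); print(n,np.round(x,4),np.round(f,2))
E
python3 fit.py | sed -n '/---/,$p'
python3 - <<'E'
from h import *
for n in("top","scene"):
    f=np.load(n+"0.npz"); im,d=f["im"],f["d"]; W=cloud(n,d)
    for nm,X in dict(lip01=(.5,.047),lip12=(.49,-.022),h0=(.5015,.082),h1=(.4895,.0133),h2=(.482,-.056),post=(.619,.359),jigplate=(.59,.33),jigplate2=(.52,.34),tray=(.486,-.281),bench=(.42,.0),die=(0.75,.08)).items():
        z={"lip":.025,"h":.045,"po":.052,"ji":.012,"tr":.003,"be":0,"di":.025}[[k for k in("lip","h","po","ji","tr","be","di") if nm.startswith(k)][0]]
        u,v=proj(n,[[*X,z]])[0].round().astype(int); w=W[v-1:v+2,u-1:u+2].reshape(-1,3); print(n,nm,np.round(np.median(w,axis=0),4))
E
```

```text
---
lip01 [0.5026 0.046  0.0181] [ 0.41 -0.33  0.49  0.02]
lip12 [ 0.4929 -0.0222  0.0194] [ 0.34 -0.29  0.42  0.01]
lip2 [ 0.4822 -0.0912  0.0201] [ 0.1  -0.09  0.14  0.  ]
h0 [0.5004 0.0827 0.0434] [ 0.37 -0.28  0.42  0.01]
h1 [0.4885 0.0145 0.0434] [ 0.31 -0.26  0.38  0.01]
h2 [ 0.4808 -0.0557  0.0437] [ 0.18 -0.16  0.23  0.01]
top lip01 [0.5012 0.0466 0.0242]
top lip12 [ 0.4892 -0.0224  0.0241]
top h0 [0.5007 0.0813 0.0487]
top h1 [0.4889 0.0132 0.0481]
top h2 [ 0.483  -0.0549  0.0473]
top post [0.619  0.3571 0.0533]
top jigplate [0.5895 0.3302 0.0147]
top jigplate2 [0.5197 0.3382 0.0125]
top tray [ 0.4863 -0.2805  0.0051]
top bench [ 0.4199 -0.0012  0.0039]
top die [0.7504 0.0808 0.0247]
scene lip01 [0.4968 0.0461 0.0204]
scene lip12 [ 0.4882 -0.0226  0.0206]
scene h0 [0.5033 0.0823 0.0447]
scene h1 [0.4902 0.0137 0.0451]
scene h2 [ 0.4823 -0.0551  0.0445]
scene post [0.6203 0.3599 0.0506]
scene jigplate [0.59   0.3288 0.0098]
scene jigplate2 [0.5188 0.3387 0.0116]
scene tray [ 0.4848 -0.2858  0.0027]
scene bench [ 0.4191  0.0012 -0.001 ]
scene die [0.7489 0.079  0.0242]
```

```bash
cat > plan.py <<'E'
import sys,json,numpy as np
from rig import env
from scipy.spatial.transform import Rotation as Ro
def goalR(a):
    a=np.radians(a); y=np.array([np.cos(a),np.sin(a),0]); z=np.array([0,0,-1.]); return np.c_[np.cross(y,z),y,z]
# usage: plan.py x y z yangle [nrows]
a=list(map(float,sys.argv[1:])); s=env.observe(); p=s["position"].copy(); R=s["tool_rot"].copy()
G=goalR(a[3]); g=np.array(a[:3])
d=np.linalg.norm(g-p)/.036; t=np.linalg.norm(Ro.from_matrix(R.T@G).as_rotvec())/.135
n=int(a[4]) if len(a)>4 else max(1,int(np.ceil(max(d,t))))
print("n",n,"need",round(d,2),round(t,2)); rows=[]
for i in range(n):
    k=n-i; dp=(g-p)/k; rv=Ro.from_matrix(R.T@G).as_rotvec()/k
    r=np.round(np.r_[R.T@dp/.04,rv/.15],2)+0.0; rows.append(r.tolist())
    p=p+R@(r[:3]*.04); R=R@Ro.from_rotvec(r[3:]*.15).as_matrix()
for i in range(0,n,10): print(json.dumps([rows[i:i+10]]))
print("end",np.round(p,4),"time",s["time_s"],"ft",np.round(s["ft_force"],1),"w",round(s["grip_width"],4))
E
python3 plan.py .519 .0808 .12 -8
```

```text
n 16 need 15.27 9.94
[[[-0.71, -0.45, 0.17, 0.0, 0.0, 0.56], [-0.75, -0.39, 0.17, 0.0, 0.0, 0.56], [-0.78, -0.32, 0.17, 0.0, 0.0, 0.56], [-0.8, -0.26, 0.17, 0.0, 0.0, 0.56], [-0.82, -0.19, 0.18, 0.0, 0.0, 0.56], [-0.83, -0.12, 0.17, 0.0, 0.0, 0.56], [-0.84, -0.05, 0.18, 0.0, 0.0, 0.56], [-0.84, 0.02, 0.17, 0.0, 0.0, 0.56], [-0.84, 0.09, 0.18, 0.0, 0.0, 0.56], [-0.82, 0.16, 0.17, 0.0, 0.0, 0.56]]]
[[[-0.81, 0.23, 0.18, 0.0, 0.0, 0.56], [-0.79, 0.3, 0.17, 0.0, 0.0, 0.56], [-0.76, 0.36, 0.18, 0.0, 0.0, 0.56], [-0.72, 0.42, 0.17, 0.0, 0.0, 0.55], [-0.69, 0.48, 0.18, 0.0, 0.0, 0.56], [-0.64, 0.54, 0.17, 0.0, 0.0, 0.55]]]
end [0.519  0.081  0.1201] time 0.5 ft [0.8 0.2 0.1] w 0.0853
```

Request:
jog_arm --plan '[[[-0.71,-0.45,0.17,0.0,0.0,0.56],[-0.75,-0.39,0.17,0.0,0.0,0.56],[-0.78,-0.32,0.17,0.0,0.0,0.56],[-0.8,-0.26,0.17,0.0,0.0,0.56],[-0.82,-0.19,0.18,0.0,0.0,0.56],[-0.83,-0.12,0.17,0.0,0.0,0.56],[-0.84,-0.05,0.18,0.0,0.0,0.56],[-0.84,0.02,0.17,0.0,0.0,0.56],[-0.84,0.09,0.18,0.0,0.0,0.56],[-0.82,0.16,0.17,0.0,0.0,0.56]]]' --grip 1 --squeeze 20

```text
time_s: 1.5
position: [0.3995, 0.2416, 0.162]
tool_rot: [[-0.351, 0.936, 0.0], [0.936, 0.351, 0.0], [0.0, 0.0, -1.0]]
ft_force: [0.9, 0.7, -0.9]
grip_width: 0.0851
```

Request:
jog_arm --plan '[[[-0.81,0.23,0.18,0.0,0.0,0.56],[-0.79,0.3,0.17,0.0,0.0,0.56],[-0.76,0.36,0.18,0.0,0.0,0.56],[-0.72,0.42,0.17,0.0,0.0,0.55],[-0.69,0.48,0.18,0.0,0.0,0.56],[-0.64,0.54,0.17,0.0,0.0,0.55],[0,0,0,0,0,0]]]'

```text
time_s: 2.2
position: [0.5209, 0.0781, 0.1193]
tool_rot: [[0.144, 0.99, 0.0], [0.99, -0.144, -0.001], [-0.001, 0.0, -1.0]]
ft_force: [0.0, 1.0, -0.5]
grip_width: 0.0851
```

```bash
python3 plan.py .519 .0808 .013 -8
python3 - <<'E'
from h import *
im,d=vision.get_image("scene"); crop("scene",im,(240,120,360,260),5,"pics/s1.png")
E
```

```text
n 3 need 2.95 0.04
[[[0.02, -0.02, 0.89, 0.0, 0.0, -0.01], [0.02, -0.02, 0.88, 0.0, 0.0, -0.01], [0.02, -0.02, 0.89, 0.0, 0.0, -0.01]]]
end [0.5189 0.0808 0.0129] time 2.2 ft [ 0.   1.  -0.5] w 0.0851
```

View pics/s1.png

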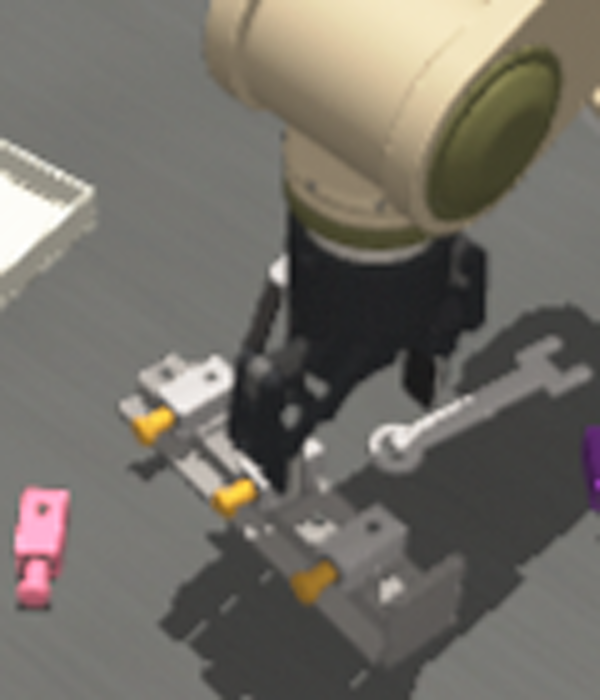

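The hand hangs above slot 0 (view around (300,400)). I'll descend partway and check.

Request:
jog_arm --plan '[[[0.03,-0.03,0.7,0,0,0],[0.03,-0.03,0.6,0,0,0],[0,0,0,0,0,0],[0,0,0,0,0,0]]]'

```text
time_s: 2.65
position: [0.5169, 0.0843, 0.0689]
tool_rot: [[0.137, 0.991, 0.0], [0.991, -0.137, 0.0], [0.0, 0.0, -1.0]]
ft_force: [0.4, -0.3, 0.3]
grip_width: 0.0859
```

```bash
python3 plan.py .519 .0808 .014 -8
python3 - <<'E'
from h import *
im,d=vision.get_image("scene"); crop("scene",im,(260,160,350,260),6,"pics/s2.png")
im,d=vision.get_image("top"); crop("top",im,(220,200,330,300),6,"pics/t2.png")
E
```

```text
n 2 need 1.53 0.02
[[[-0.04, 0.03, 0.69, 0.0, 0.0, 0.01], [-0.04, 0.03, 0.68, 0.0, 0.0, 0.0]]]
end [0.5189 0.0808 0.0141] time 2.65 ft [ 0.4 -0.3  0.3] w 0.0859
```

View pics/s2.png

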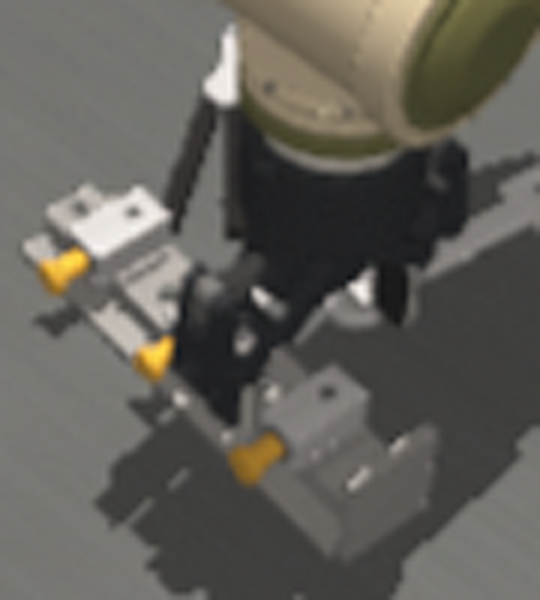

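View pics/t2.png

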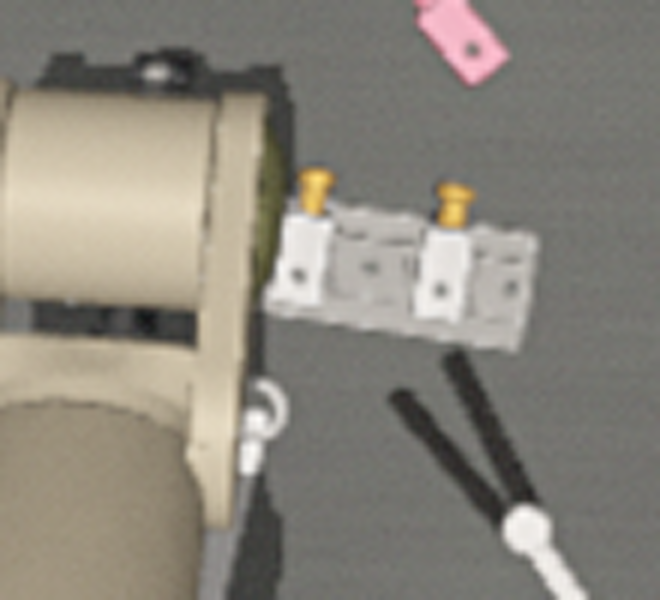

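Run:
```python
from h import *
c=np.array([.5169,.0843]);y=np.array([.99,-.139])
for z in (.069,.082,.1):
  P=np.r_[c+y*.0425,z]; print(z,(proj("scene",P)[0]-[260,160])*6)
P=np.r_[c-y*.0425,.082]; print((proj("scene",P)[0]-[260,160])*6)
P=np.r_[.508+.044*.99,.0823-.044*.139,.034]; print("button face",(proj("scene",P)[0]-[260,160])*6,(proj("top",P)[0]-[220,200])*6)
```

```text
0.069 [238.04533788 427.71907002]
0.082 [238.96928396 409.95945556]
0.1 [240.27939675 384.77714393]
[383.82650669 311.51492427]
button face [242.82333963 461.02280836] [174.42109936 144.63433623]
```

Request:
jog_arm --plan '[[[-0.04,0.03,0.5,0,0,0],[-0.04,0.03,0.5,0,0,0],[0,0,0.37,0,0,0],[0,0,0,0,0,0],[0,0,0,0,0,0]]]'

```text
time_s: 3.25
position: [0.5195, 0.0802, 0.0144]
tool_rot: [[0.138, 0.99, 0.002], [0.99, -0.138, -0.0], [0.0, 0.002, -1.0]]
ft_force: [1.0, 0.4, 0.4]
grip_width: 0.0853
```

```bash
python3 plan.py .519 .0808 .014 -8
python3 - <<'E'
from h import *
im,d=vision.get_image("scene"); crop("scene",im,(260,160,350,260),6,"pics/s3.png")
E
```

```text
n 1 need 0.02 0.01
[[[0.01, -0.01, 0.01, 0.01, 0.0, 0.01]]]
end [0.5191 0.0807 0.014 ] time 3.25 ft [1.  0.4 0.4] w 0.0853
```

View pics/s3.png

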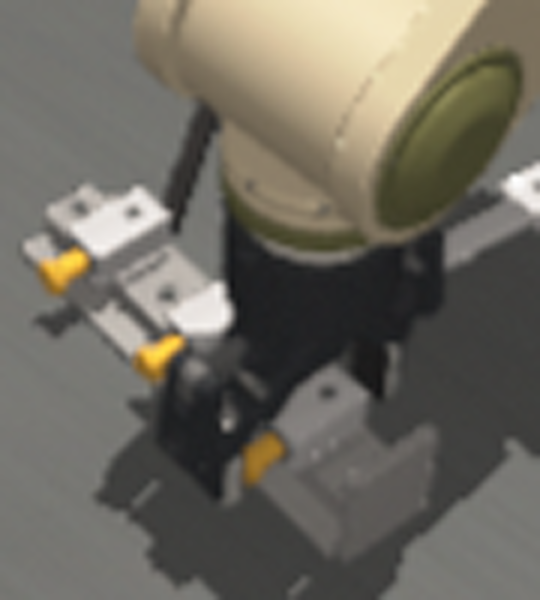

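The fingers straddle plunger 0, with the button at (262,460). I'll try a 12 N squeeze first; the call may be refused.

Request:
jog_arm --plan '[[[0,0,0,0,0,0],[0,0,0,0,0,0],[0,0,0,0,0,0]]]' --grip 0.58 --squeeze 12

```text
time_s: 3.6
position: [0.5195, 0.0801, 0.014]
tool_rot: [[0.139, 0.99, 0.002], [0.99, -0.139, -0.0], [0.0, 0.002, -1.0]]
ft_force: [1.1, 0.5, 0.6]
grip_width: 0.0677
```

Request:
jog_arm --plan '[[[0,0,0,0,0,0],[0,0,0,0,0,0],[0,0,0,0,0,0],[0,0,0,0,0,0],[0,0,0,0,0,0]]]' --grip 0.47

```text
time_s: 4.1
position: [0.5189, 0.0802, 0.014]
tool_rot: [[0.138, 0.99, 0.0], [0.99, -0.138, -0.0], [0.0, 0.0, -1.0]]
ft_force: [-0.6, 0.3, 6.7]
grip_width: 0.0632
```

Request:
jog_arm --plan '[[[0,0,0,0,0,0],[0,0,0,0,0,0],[0,0,0,0,0,0],[0,0,0,0,0,0],[0,0,0,0,0,0]]]' --grip 0.41

```text
time_s: 4.6
position: [0.5177, 0.0804, 0.0143]
tool_rot: [[0.138, 0.99, -0.002], [0.99, -0.138, 0.0], [-0.0, -0.002, -1.0]]
ft_force: [-6.3, 0.7, 14.9]
grip_width: 0.0606
```

Request:
jog_arm --plan '[[[0,0,-0.02,0,0,0],[0,0,-0.02,0,0,0],[0,0,0,0,0,0]]]'

```text
time_s: 4.9
position: [0.5189, 0.0802, 0.0148]
tool_rot: [[0.139, 0.99, -0.0], [0.99, -0.139, 0.0], [-0.0, -0.0, -1.0]]
ft_force: [-0.1, -0.1, -1.3]
grip_width: 0.0601
```

Run:
```python
from h import *
from rig import env
im,d=vision.get_image("scene"); crop("scene",im,(260,160,350,260),6,"pics/s4.png")
for i in range(3):
    s=env.observe(); print(s["ft_force"],s["wrist_torque"],s["grip_width"])
```

```text
[-0.09991578 -0.46848155 -1.09968522] [-0.01190623 -0.01192518  0.00293435] 0.06036439730764285
[-0.09991578 -0.46848155 -1.09968522] [-0.01190623 -0.01192518  0.00293435] 0.06036439730764285
[-0.09991578 -0.46848155 -1.09968522] [-0.01190623 -0.01192518  0.00293435] 0.06036439730764285
```

View pics/s4.png

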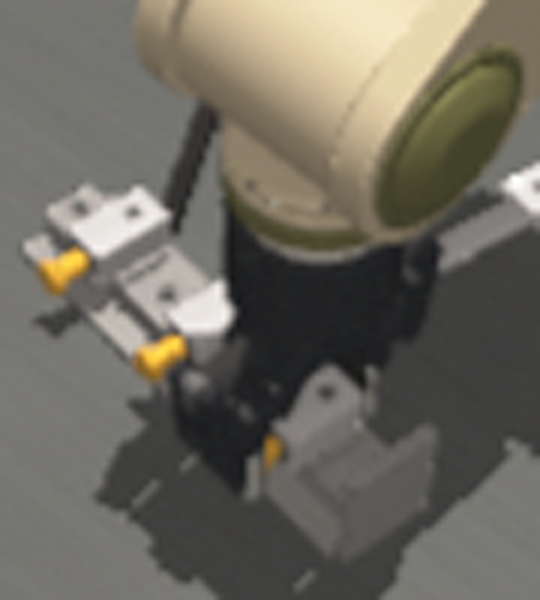

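Request:
jog_arm --plan '[[[0,0,-0.01,0,0,0],[0,0,-0.01,0,0,0],[0,0,-0.01,0,0,0],[0,0,0,0,0,0],[0,0,0,0,0,0]]]' --grip 0.2

```text
time_s: 5.45
position: [0.519, 0.0801, 0.016]
tool_rot: [[0.139, 0.99, 0.0], [0.99, -0.139, -0.0], [-0.0, 0.0, -1.0]]
ft_force: [0.2, -0.8, -1.8]
grip_width: 0.0542
```

Request:
jog_arm --plan '[[[0,0,0,0,0,0],[0,0,0,0,0,0]]]'

```text
time_s: 5.65
position: [0.5189, 0.0802, 0.016]
tool_rot: [[0.139, 0.99, -0.0], [0.99, -0.139, -0.0], [-0.0, -0.0, -1.0]]
ft_force: [-0.5, -0.5, -1.9]
grip_width: 0.0542
```

Plunger 0 stops at 54.2 mm, short of the 51 mm commanded, so its nose went in about 11.8 mm and it is the weakest. On to slot 1.

Request:
jog_arm --plan '[[[0,0,0,0,0,0],[0,0,0,0,0,0],[0,0,0,0,0,0],[0,0,-0.6,0,0,0],[0,0,-0.6,0,0,0],[0,0,-0.3,0,0,0],[0,0,0,0,0,0]]]' --grip 1

```text
time_s: 6.35
position: [0.5198, 0.0802, 0.0777]
tool_rot: [[0.138, 0.99, 0.004], [0.99, -0.138, -0.0], [0.0, 0.004, -1.0]]
ft_force: [-0.3, -0.7, -0.6]
grip_width: 0.0851
```

```bash
python3 plan.py .5078 .0110 .075 -8
```

```text
n 2 need 1.95 0.03
[[[-0.88, -0.03, 0.03, 0.01, 0.0, 0.0], [-0.87, -0.03, 0.04, 0.01, 0.0, 0.0]]]
end [0.5077 0.0112 0.0749] time 6.35 ft [-0.3 -0.7 -0.6] w 0.0851
```

Request:
jog_arm --plan '[[[-0.6,-0.03,0.03,0,0,0],[-0.6,-0.03,0.04,0,0,0],[-0.55,-0.02,0,0,0,0],[0,0,0,0,0,0],[0,0,0.5,0,0,0],[0,0,0.5,0,0,0],[0,0,0,0,0,0],[0,0,0,0,0,0]]]'

```text
time_s: 7.15
position: [0.506, 0.0118, 0.0333]
tool_rot: [[0.138, 0.99, -0.001], [0.99, -0.138, 0.0], [0.0, -0.001, -1.0]]
ft_force: [-0.1, 0.0, -0.4]
grip_width: 0.0852
```

```bash
python3 plan.py .5078 .0110 .0145 -8
python3 - <<'E'
from h import *
im,d=vision.get_image("scene"); crop("scene",im,(250,150,340,250),6,"pics/s5.png")
im,d=vision.get_image("top"); crop("top",im,(220,200,330,300),6,"pics/t5.png")
E
```

```text
n 1 need 0.52 0.01
[[[-0.01, 0.05, 0.47, -0.01, 0.0, 0.01]]]
end [0.5079 0.0111 0.0144] time 7.15 ft [-0.1  0.  -0.4] w 0.0852
```

View pics/s5.png

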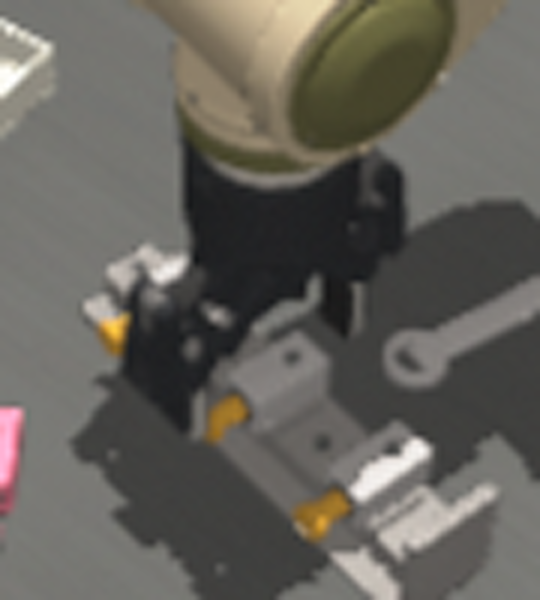

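View pics/t5.png

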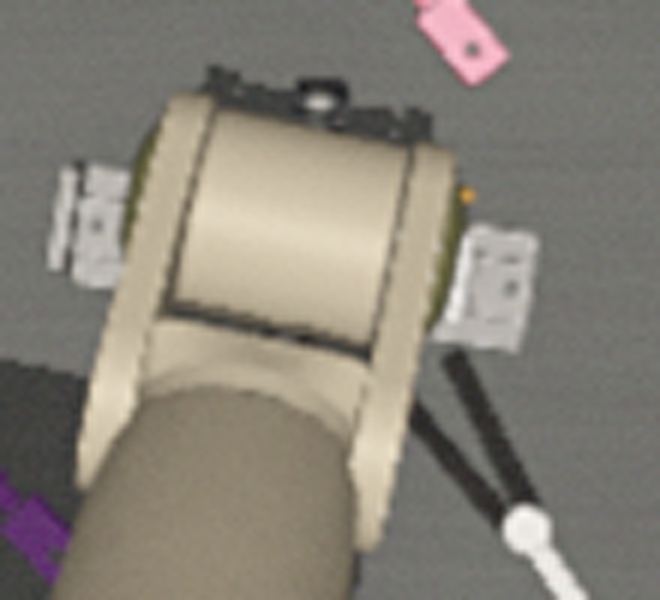

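The fingers straddle plunger 1, with its button at (225,415).

Request:
jog_arm --plan '[[[0,0.04,0.25,0,0,0],[0,0.0,0.2,0,0,0],[0,0,0,0,0,0],[0,0,0,0,0,0]]]'

```text
time_s: 7.65
position: [0.5075, 0.0111, 0.0151]
tool_rot: [[0.139, 0.99, -0.001], [0.99, -0.139, 0.0], [0.0, -0.001, -1.0]]
ft_force: [-0.1, 0.1, -0.1]
grip_width: 0.0852
```

Request:
jog_arm --plan '[[[0,0,0,0,0,0],[0,0,0,0,0,0],[0,0,-0.01,0,0,0],[0,0,-0.01,0,0,0],[0,0,0,0,0,0],[0,0,0,0,0,0]]]' --grip 0.48

```text
time_s: 8.25
position: [0.5076, 0.0111, 0.0161]
tool_rot: [[0.139, 0.99, -0.0], [0.99, -0.139, 0.0], [0.0, -0.0, -1.0]]
ft_force: [0.5, -0.1, -0.9]
grip_width: 0.0633
```

Request:
jog_arm --plan '[[[0,0,-0.01,0,0,0],[0,0,-0.01,0,0,0],[0,0,0,0,0,0],[0,0,0,0,0,0],[0,0,0,0,0,0],[0,0,0,0,0,0]]]' --grip 0.2

```text
time_s: 8.85
position: [0.5065, 0.0114, 0.0174]
tool_rot: [[0.138, 0.99, -0.002], [0.99, -0.138, 0.0], [0.0, -0.002, -1.0]]
ft_force: [-7.0, 0.8, 9.2]
grip_width: 0.0513
```

Run:
```python
from h import *
from rig import env
im,d=vision.get_image("scene"); crop("scene",im,(250,150,340,250),6,"pics/s6.png")
s=env.observe(); print(s["ft_force"],s["wrist_torque"],s["grip_width"],s["position"])
```

```text
[-6.75656938  0.94797844 10.51217089] [ 0.14194308  1.02371632 -0.06165191] 0.05152314411884684 [0.50651739 0.01135375 0.01745743]
```

View pics/s6.png

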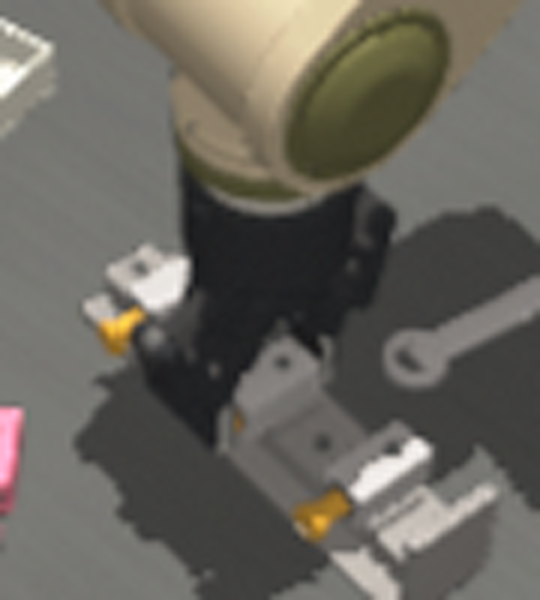

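Request:
jog_arm --plan '[[[0,0.0,-0.02,0,0,0],[0,0,-0.02,0,0,0],[0,0,0,0,0,0],[0,0,0,0,0,0]]]'

```text
time_s: 9.3
position: [0.5077, 0.011, 0.0184]
tool_rot: [[0.139, 0.99, 0.0], [0.99, -0.139, 0.0], [0.0, 0.0, -1.0]]
ft_force: [0.8, 0.3, -1.5]
grip_width: 0.0516
```

Request:
jog_arm --plan '[[[0,0.0,-0.02,0,0,0],[0,0,-0.02,0,0,0],[0,0,0,0,0,0],[0,0,0,0,0,0]]]' --grip 0.0

```text
time_s: 9.7
position: [0.5077, 0.0111, 0.0202]
tool_rot: [[0.139, 0.99, 0.0], [0.99, -0.139, -0.0], [-0.0, 0.0, -1.0]]
ft_force: [0.6, -0.5, -1.8]
grip_width: 0.0476
```

Under the same grip, slot 1 bottomed at 47.6 mm while slot 0 held at 54.2 mm. So slot 1 is the weakest and slot 0 the middling one, and the grip seems to be clamped near 20 N. Slot 2 should be the stiff one, so there I'll hold by opening at about 2.5 mm.

Request:
jog_arm --plan '[[[0,0,0,0,0,0],[0,0,0,0,0,0],[0,0,0,0,0,0],[0,0,0,0,0,0],[0,0,-0.6,0,0,0],[0,0,-0.6,0,0,0],[0,0,-0.2,0,0,0],[0,0,0,0,0,0]]]' --grip 1

```text
time_s: 10.5
position: [0.508, 0.011, 0.0768]
tool_rot: [[0.139, 0.99, 0.002], [0.99, -0.139, -0.0], [-0.0, 0.002, -1.0]]
ft_force: [-0.0, -0.6, -0.4]
grip_width: 0.0853
```

```bash
python3 plan.py .4992 -.0578 .075 -8
python3 - <<'E'
from h import *
im,d=vision.get_image("scene"); crop("scene",im,(250,150,340,250),6,"pics/s7.png")
E
```

```text
n 2 need 1.93 0.02
[[[-0.87, 0.01, 0.02, 0.01, 0.0, 0.0], [-0.86, 0.01, 0.03, 0.0, 0.0, 0.0]]]
end [ 0.4993 -0.0576  0.0748] time 10.5 ft [-0.  -0.6 -0.4] w 0.0853
```

View pics/s7.png

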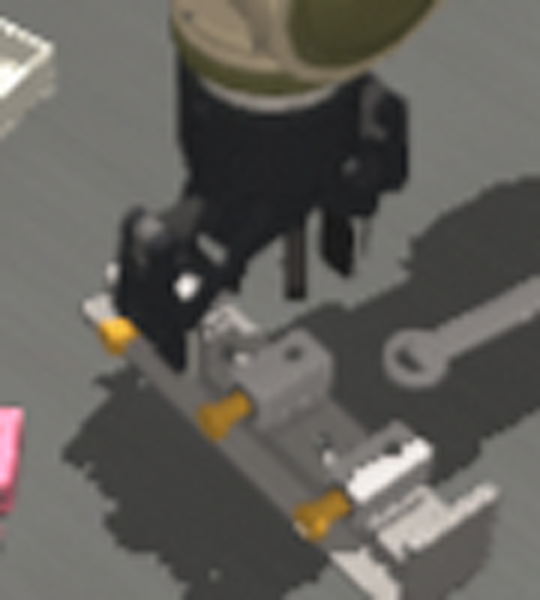

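Plunger 1's nose is back out at (225,415), and it still lies in its slot. Next is slot 2.

Request:
jog_arm --plan '[[[-0.6,0.01,0.02,0,0,0],[-0.6,0.01,0.03,0,0,0],[-0.53,0,0,0,0,0],[0,0,0,0,0,0],[0,0,0.5,0,0,0],[0,0,0.5,0,0,0],[0,0,0,0,0,0],[0,0,0,0,0,0]]]'

```text
time_s: 11.35
position: [0.4987, -0.057, 0.0339]
tool_rot: [[0.138, 0.99, -0.001], [0.99, -0.138, 0.001], [0.0, -0.001, -1.0]]
ft_force: [0.2, 0.5, 0.1]
grip_width: 0.0853
```

```bash
python3 plan.py .4992 -.0578 .0145 -8
python3 - <<'E'
from h import *
im,d=vision.get_image("scene"); crop("scene",im,(235,140,325,240),6,"pics/s8.png")
E
```

```text
n 1 need 0.54 0.01
[[[-0.02, 0.02, 0.48, -0.01, 0.0, 0.01]]]
end [ 0.4993 -0.0579  0.0147] time 11.35 ft [0.2 0.5 0.1] w 0.0853
```

View pics/s8.png

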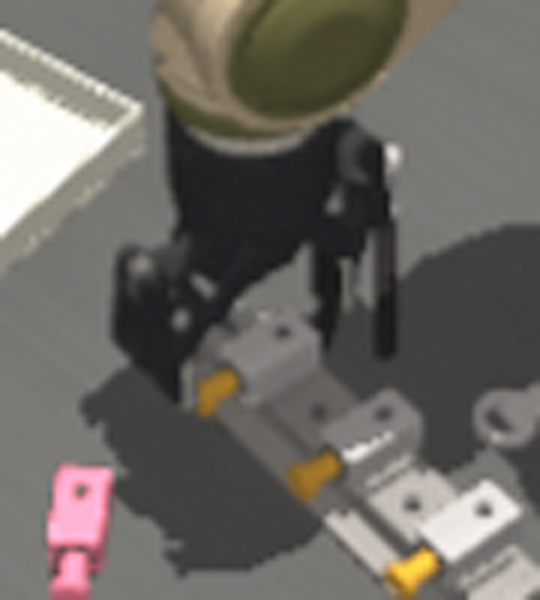

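Request:
jog_arm --plan '[[[0,0.02,0.25,0,0,0],[0,0.0,0.2,0,0,0],[0,0,0,0,0,0],[0,0,0,0,0,0]]]'

```text
time_s: 11.8
position: [0.4995, -0.0576, 0.016]
tool_rot: [[0.139, 0.99, -0.0], [0.99, -0.139, 0.0], [0.0, -0.0, -1.0]]
ft_force: [0.7, -0.5, -0.1]
grip_width: 0.0855
```

Request:
jog_arm --plan '[[[0,0,0,0,0,0],[0,0,0,0,0,0],[0,0,-0.01,0,0,0],[0,0,-0.01,0,0,0],[0,0,0,0,0,0],[0,0,0,0,0,0],[0,0,0,0,0,0],[0,0,0,0,0,0]]]' --grip 0.48

```text
time_s: 12.6
position: [0.4996, -0.0577, 0.0168]
tool_rot: [[0.139, 0.99, -0.0], [0.99, -0.139, 0.0], [0.0, -0.0, -1.0]]
ft_force: [-0.6, -0.3, -2.3]
grip_width: 0.0635
```

Request:
jog_arm --plan '[[[0,0,0,0,0,0],[0,0,0,0,0,0],[0,0,0,0,0,0],[0,0,0,0,0,0],[0,0,0,0,0,0]]]' --grip 0.46

```text
time_s: 13.1
position: [0.4995, -0.0576, 0.017]
tool_rot: [[0.139, 0.99, -0.0], [0.99, -0.139, 0.0], [0.0, -0.0, -1.0]]
ft_force: [-2.0, 0.3, 1.5]
grip_width: 0.0626
```

Request:
jog_arm --plan '[[[0,0,-0.01,0,0,0],[0,0,-0.01,0,0,0],[0,0,0,0,0,0],[0,0,0,0,0,0],[0,0,0,0,0,0]]]' --grip 0.2

```text
time_s: 13.6
position: [0.4997, -0.0577, 0.0176]
tool_rot: [[0.139, 0.99, 0.0], [0.99, -0.139, -0.0], [-0.0, 0.0, -1.0]]
ft_force: [0.5, 0.5, -2.4]
grip_width: 0.0609
```

Slot 2 stops at 60.9 mm (about 4.7 mm) under the full grip, so it is the stiffest. The ranking is slot 0 middling, slot 1 weakest, slot 2 stiffest. I'll open, rise, turn 90° and clear the view.

Request:
jog_arm --plan '[[[0,0,0,0,0,0],[0,0,0,0,0,0],[0,0,0,0,0,0],[0,0,-0.5,0,0,0],[0,0,-0.6,0,0,0],[0,0,-0.6,0,0,0],[0,0,-0.4,0,0,0],[0,0,0,0,0,0]]]' --grip 1

```text
time_s: 14.4
position: [0.5006, -0.058, 0.1036]
tool_rot: [[0.138, 0.99, 0.004], [0.99, -0.138, -0.002], [-0.001, 0.004, -1.0]]
ft_force: [0.9, 0.1, -0.8]
grip_width: 0.0853
```

```bash
python3 plan.py .46 -.22 .12 82
```

```text
n 12 need 4.66 11.63
[[[-0.35, -0.04, -0.03, 0.0, 0.0, -0.87], [-0.34, -0.08, -0.03, 0.0, 0.0, -0.87], [-0.32, -0.12, -0.03, 0.0, 0.0, -0.87], [-0.31, -0.17, -0.04, 0.0, 0.0, -0.87], [-0.28, -0.2, -0.03, 0.0, 0.0, -0.87], [-0.25, -0.24, -0.04, 0.0, 0.0, -0.87], [-0.22, -0.27, -0.03, 0.0, 0.0, -0.87], [-0.18, -0.3, -0.04, 0.0, 0.01, -0.88], [-0.14, -0.32, -0.03, 0.0, 0.01, -0.87], [-0.1, -0.33, -0.04, 0.0, 0.0, -0.88]]]
[[[-0.06, -0.34, -0.03, 0.0, 0.01, -0.87], [-0.01, -0.35, -0.04, 0.01, 0.0, -0.88]]]
end [ 0.4602 -0.22    0.12  ] time 14.4 ft [ 0.9  0.1 -0.8] w 0.0853
```

Request:
jog_arm --plan '[[[-0.35,-0.04,-0.03,0.0,0.0,-0.87],[-0.34,-0.08,-0.03,0.0,0.0,-0.87],[-0.32,-0.12,-0.03,0.0,0.0,-0.87],[-0.31,-0.17,-0.04,0.0,0.0,-0.87],[-0.28,-0.2,-0.03,0.0,0.0,-0.87],[-0.25,-0.24,-0.04,0.0,0.0,-0.87],[-0.22,-0.27,-0.03,0.0,0.0,-0.87],[-0.18,-0.3,-0.04,0.0,0.01,-0.88],[-0.14,-0.32,-0.03,0.0,0.01,-0.87],[-0.1,-0.33,-0.04,0.0,0.0,-0.88]]]' --grip 0.05

```text
time_s: 15.4
position: [0.4652, -0.193, 0.1142]
tool_rot: [[-0.922, 0.386, -0.004], [0.386, 0.922, 0.003], [0.004, 0.001, -1.0]]
ft_force: [-0.4, -0.4, -0.1]
grip_width: 0.0451
```

Request:
jog_arm --plan '[[[-0.06,-0.34,-0.03,0.0,0.01,-0.87],[-0.01,-0.35,-0.04,0.01,0.0,-0.88],[0,0,0,0,0,0]]]'

```text
time_s: 15.7
position: [0.4589, -0.2208, 0.1172]
tool_rot: [[-0.99, 0.139, -0.005], [0.139, 0.99, 0.001], [0.005, 0.001, -1.0]]
ft_force: [-0.1, -0.1, 0.1]
grip_width: 0.0444
```

Run:
```python
from h import *
im,d=vision.get_image("scene"); crop("scene",im,(255,185,340,260),9,"pics/s9.png"); np.savez("scene9.npz",im=im,d=d)
im,d=vision.get_image("top"); crop("top",im,(220,185,320,310),6,"pics/t9.png"); np.savez("top9.npz",im=im,d=d)
```

```text
(no output)
```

View pics/s9.png

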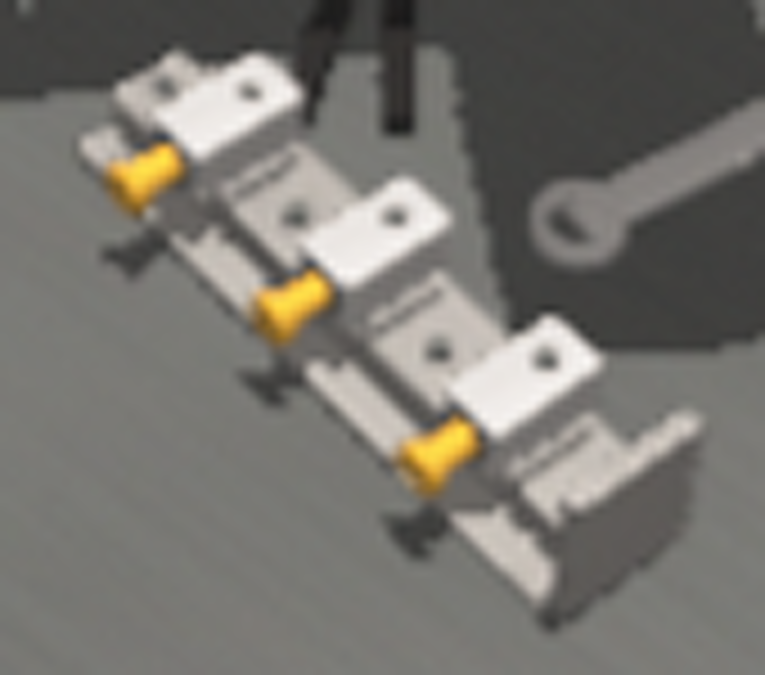

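View pics/t9.png

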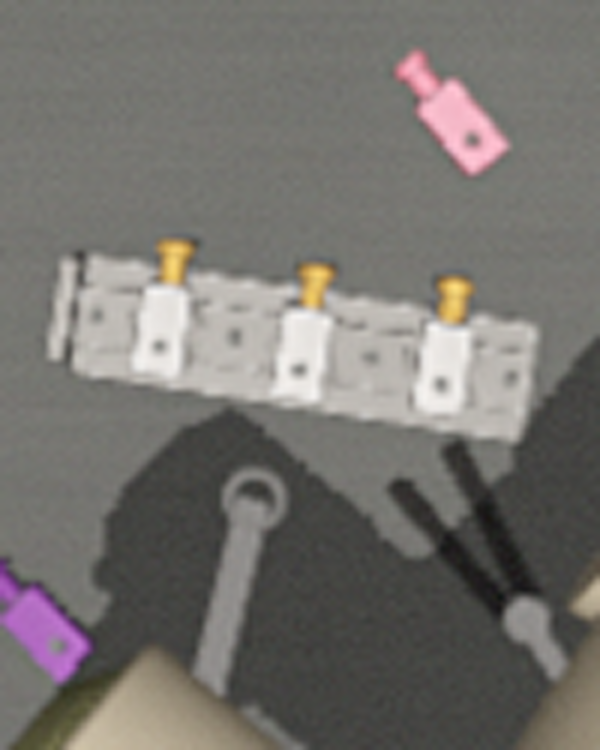

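The rack view shows all three noses out again (175,245), (316,270) and (454,285). Every plunger is still in its slot, sitting about 2 mm further back. I'll take plunger 1, the weakest.

```bash
python3 plan.py .494 .0125 .09 82
```

```text
n 7 need 6.56 0.05
[[[-0.01, 0.84, 0.1, 0.0, 0.0, 0.0], [-0.01, 0.84, 0.1, 0.0, -0.01, 0.0], [0.0, 0.84, 0.1, 0.0, 0.0, -0.01], [-0.01, 0.84, 0.1, 0.0, -0.01, 0.0], [0.0, 0.83, 0.1, 0.0, 0.0, -0.01], [-0.01, 0.84, 0.09, 0.0, -0.01, 0.0], [-0.01, 0.83, 0.1, 0.01, 0.0, -0.01]]]
end [0.4941 0.0125 0.09  ] time 15.8 ft [-1.5 -0.5 -0.3] w 0.0448
```

Request:
jog_arm --plan '[[[-0.01,0.84,0.1,0,0,0],[-0.01,0.84,0.1,0,-0.01,0],[0,0.84,0.1,0,0,-0.01],[-0.01,0.84,0.1,0,-0.01,0],[0,0.83,0.1,0,0,-0.01],[-0.01,0.84,0.09,0,-0.01,0],[-0.01,0.83,0.1,0,0,0],[0,0,0,0,0,0],[0,0,0,0,0,0]]]'

```text
time_s: 16.7
position: [0.4931, 0.0131, 0.0902]
tool_rot: [[-0.991, 0.136, -0.0], [0.136, 0.991, 0.0], [0.0, 0.0, -1.0]]
ft_force: [0.7, -0.3, -0.4]
grip_width: 0.0449
```

```bash
python3 plan.py .494 .0125 .031 82
python3 - <<'E'
from h import *
im,d=vision.get_image("scene"); crop("scene",im,(235,140,325,240),6,"pics/s10.png")
E
```

```text
n 2 need 1.64 0.03
[[[-0.01, -0.01, 0.74, 0.0, 0.0, 0.01], [-0.01, 0.0, 0.74, 0.0, 0.0, 0.01]]]
end [0.4939 0.0126 0.031 ] time 16.7 ft [ 0.7 -0.3 -0.4] w 0.0449
```

View pics/s10.png

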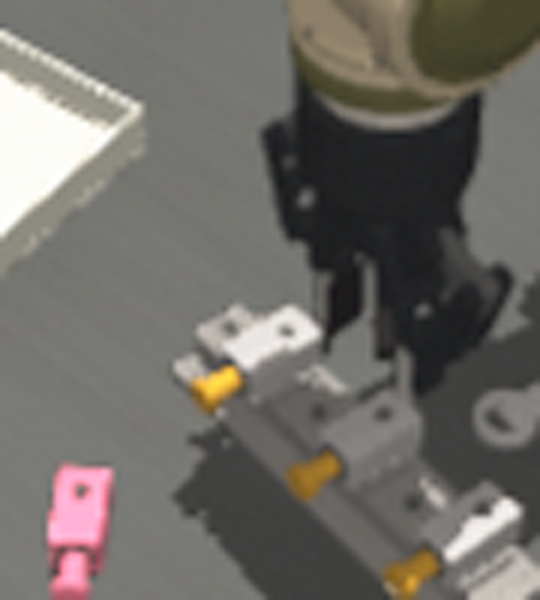

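Request:
jog_arm --plan '[[[-0.01,-0.01,0.5,0,0,0],[0,0,0.5,0,0,0],[0,0,0.3,0,0,0],[0,0,0.17,0,0,0],[0,0,0,0,0,0],[0,0,0,0,0,0]]]'

```text
time_s: 17.35
position: [0.4941, 0.0113, 0.0322]
tool_rot: [[-0.991, 0.137, 0.001], [0.137, 0.991, 0.0], [-0.001, 0.0, -1.0]]
ft_force: [0.9, -0.6, -0.0]
grip_width: 0.0447
```

Request:
jog_arm --plan '[[[0,0,0,0,0,0],[0,0,0,0,0,0],[0,0,0,0,0,0],[0,0,0,0,0,0],[0,0,0,0,0,0]]]' --grip -0.6 --squeeze 30

```text
time_s: 17.85
position: [0.4942, 0.0116, 0.0325]
tool_rot: [[-0.991, 0.136, 0.002], [0.136, 0.991, -0.0], [-0.002, 0.0, -1.0]]
ft_force: [-1.6, -1.9, 6.3]
grip_width: 0.0233
```

Request:
jog_arm --plan '[[[0,0,-0.2,0,0,0],[0,0,-0.5,0,0,0],[0,0,-0.6,0,0,0],[0,0,-0.6,0,0,0],[0,0,-0.3,0,0,0],[0,0,0,0,0,0]]]'

```text
time_s: 18.45
position: [0.4944, 0.0117, 0.1215]
tool_rot: [[-0.991, 0.136, 0.004], [0.136, 0.991, -0.0], [-0.004, 0.0, -1.0]]
ft_force: [0.5, -0.7, -1.8]
grip_width: 0.0235
```

```bash
python3 plan.py .485 -.281 .11 82
python3 - <<'E'
from h import *
im,d=vision.get_image("scene"); crop("scene",im,(235,120,345,250),5,"pics/s11.png")
E
```

```text
n 9 need 8.14 0.04
[[[-0.08, -0.81, 0.03, 0.0, 0.0, 0.0], [-0.08, -0.81, 0.03, 0.0, 0.0, 0.0], [-0.09, -0.81, 0.03, 0.0, 0.0, 0.0], [-0.08, -0.81, 0.03, 0.0, 0.0, 0.0], [-0.09, -0.81, 0.03, 0.0, 0.01, 0.0], [-0.08, -0.81, 0.03, 0.0, 0.0, 0.01], [-0.09, -0.81, 0.04, 0.0, 0.01, 0.0], [-0.09, -0.81, 0.03, 0.0, 0.0, 0.01], [-0.08, -0.8, 0.04, 0.0, 0.01, 0.0]]]
end [ 0.4848 -0.281   0.11  ] time 18.45 ft [ 0.5 -0.7 -1.8] w 0.0235
```

View pics/s11.png

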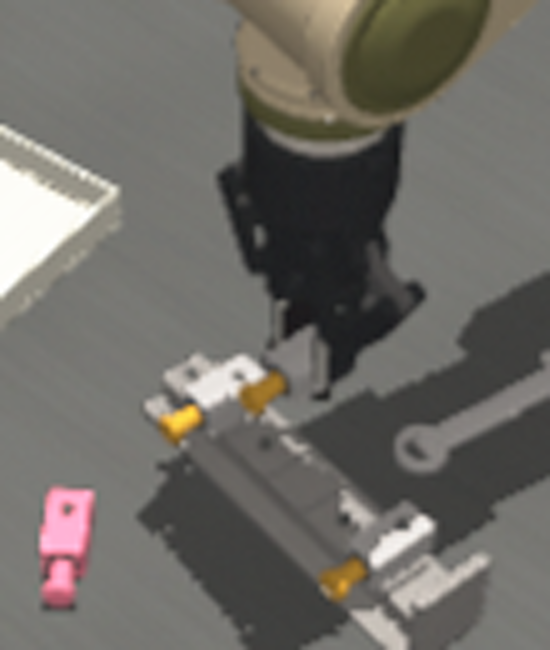

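The middle slot is empty and the plunger is held level (290,370). Now to the tray.

Request:
jog_arm --plan '[[[-0.08,-0.81,0.03,0.0,0.0,0.0],[-0.08,-0.81,0.03,0.0,0.0,0.0],[-0.09,-0.81,0.03,0.0,0.0,0.0],[-0.08,-0.81,0.03,0.0,0.0,0.0],[-0.09,-0.81,0.03,0.0,0.01,0.0],[-0.08,-0.81,0.03,0.0,0.0,0.01],[-0.09,-0.81,0.04,0.0,0.01,0.0],[-0.09,-0.81,0.03,0.0,0.0,0.01],[-0.08,-0.8,0.04,0.0,0.01,0.0],[0,0,0,0,0,0]]]'

```text
time_s: 19.5
position: [0.4835, -0.2841, 0.1065]
tool_rot: [[-0.99, 0.142, -0.005], [0.142, 0.99, 0.001], [0.005, 0.0, -1.0]]
ft_force: [0.5, 0.2, -1.4]
grip_width: 0.0235
```

Request:
jog_arm --plan '[[[0,0,0.6,0,0,0],[0,0,0.6,0,0,0],[0,0,0.6,0,0,0],[0,0,0.3,0,0,0],[0,0,0.2,0,0,0],[0,0,0,0,0,0],[0,0,0,0,0,0]]]'

```text
time_s: 20.2
position: [0.4841, -0.281, 0.0166]
tool_rot: [[-0.99, 0.139, -0.003], [0.139, 0.99, 0.0], [0.003, -0.0, -1.0]]
ft_force: [0.7, 0.1, -1.7]
grip_width: 0.0234
```

```bash
python3 plan.py .485 -.281 .0145 82
python3 - <<'E'
from h import *
im,d=vision.get_image("scene"); crop("scene",im,(180,90,290,220),5,"pics/s12.png")
E
```

```text
n 1 need 0.06 0.02
[[[-0.02, 0.0, 0.05, 0.0, -0.02, 0.0]]]
end [ 0.4849 -0.2811  0.0146] time 20.2 ft [ 0.7  0.1 -1.7] w 0.0234
```

View pics/s12.png

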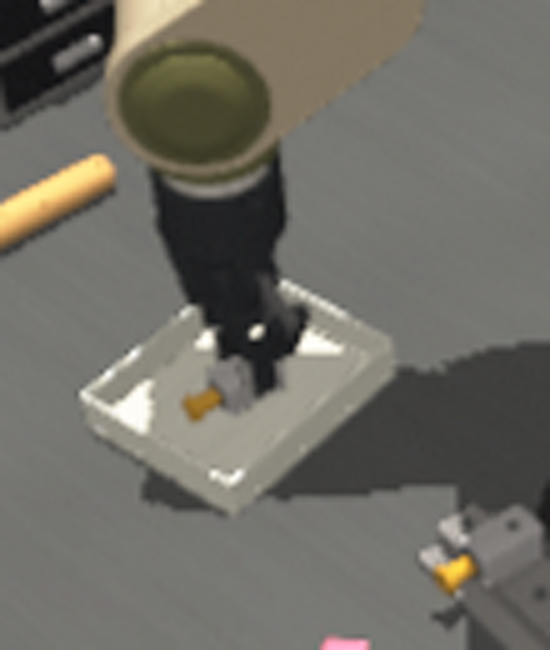

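The plunger is just above the middle of the tray floor. I'll lower it, let go and rise.

Request:
jog_arm --plan '[[[-0.02,0,0.07,0,-0.02,0],[0,0,0,0,0,0],[0,0,0,0,0,0]]]'

```text
time_s: 20.55
position: [0.4847, -0.2811, 0.0135]
tool_rot: [[-0.99, 0.139, -0.001], [0.139, 0.99, -0.0], [0.001, -0.0, -1.0]]
ft_force: [-0.1, 0.5, -0.2]
grip_width: 0.0234
```

Request:
jog_arm --plan '[[[0,0,0,0,0,0],[0,0,0,0,0,0],[0,0,0,0,0,0],[0,0,-0.5,0,0,0],[0,0,-0.6,0,0,0],[0,0,-0.6,0,0,0],[0,0,-0.4,0,0,0],[0,0,0,0,0,0]]]' --grip 0.05

```text
time_s: 21.35
position: [0.4854, -0.2816, 0.0992]
tool_rot: [[-0.99, 0.139, 0.002], [0.139, 0.99, -0.002], [-0.002, -0.002, -1.0]]
ft_force: [0.6, 0.1, 1.0]
grip_width: 0.0447
```

```bash
python3 plan.py .4867 -.0565 .09 82
python3 - <<'E'
from h import *
im,d=vision.get_image("scene"); crop("scene",im,(180,90,300,220),5,"pics/s13.png")
im,d=vision.get_image("top"); crop("top",im,(220,185,320,310),6,"pics/t13.png")
E
```

```text
n 7 need 6.26 0.02
[[[0.11, 0.8, 0.03, 0.0, 0.0, 0.0], [0.11, 0.8, 0.03, 0.0, 0.0, 0.0], [0.11, 0.8, 0.03, 0.0, 0.0, 0.0], [0.1, 0.79, 0.03, 0.0, 0.0, 0.0], [0.11, 0.8, 0.03, 0.0, 0.01, 0.0], [0.1, 0.79, 0.03, -0.01, 0.0, 0.0], [0.11, 0.8, 0.04, 0.0, 0.01, 0.0]]]
end [ 0.4867 -0.0564  0.09  ] time 21.35 ft [0.6 0.1 1. ] w 0.0447
```

View pics/s13.png

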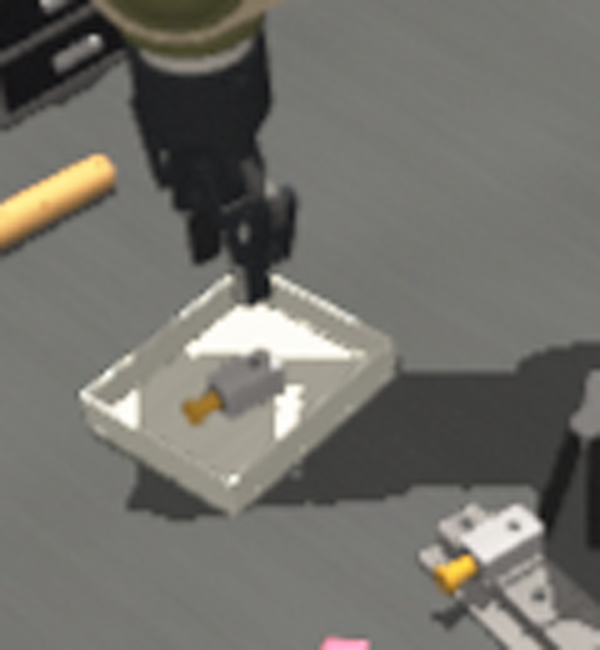

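View pics/t13.png

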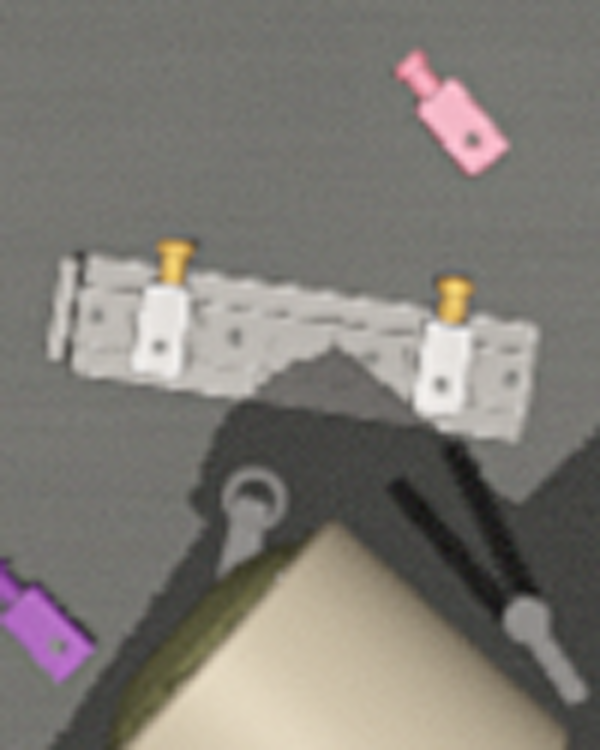

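The weak plunger lies flat in the tray (240,390). Slot 0 and slot 2 are unchanged. Now for the stiff one.

Request:
jog_arm --plan '[[[0.11,0.8,0.03,0,0,0],[0.11,0.8,0.03,0,0,0],[0.11,0.8,0.03,0,0,0],[0.1,0.79,0.03,0,0,0],[0.11,0.8,0.03,0,0,0],[0.1,0.79,0.03,0,0,0],[0.11,0.8,0.04,0,0,0],[0,0,0,0,0,0],[0,0,0,0,0,0]]]'

```text
time_s: 22.35
position: [0.4856, -0.0554, 0.0877]
tool_rot: [[-0.99, 0.137, -0.003], [0.137, 0.991, 0.001], [0.003, 0.0, -1.0]]
ft_force: [1.3, -0.6, 0.7]
grip_width: 0.045
```

```bash
python3 plan.py .4868 -.0562 .032 82
python3 - <<'E'
from h import *
im,d=vision.get_image("scene"); crop("scene",im,(235,120,325,220),6,"pics/s14.png")
E
```

```text
n 2 need 1.55 0.02
[[[-0.02, -0.01, 0.7, 0.0, -0.01, 0.01], [-0.02, -0.01, 0.69, 0.0, -0.01, 0.0]]]
end [ 0.4869 -0.0564  0.0321] time 22.35 ft [ 1.3 -0.6  0.7] w 0.045
```

View pics/s14.png

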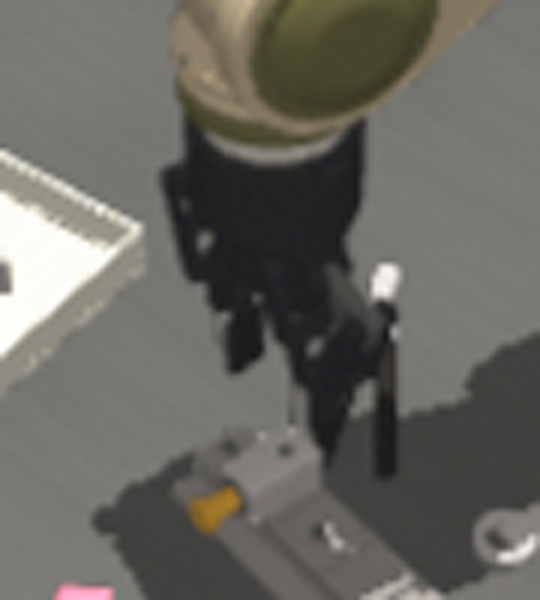

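Request:
jog_arm --plan '[[[-0.03,-0.02,0.5,0,-0.02,0.01],[0,0,0.5,0,0,0],[0,0,0.25,0,0,0],[0,0,0.15,0,0,0],[0,0,0,0,0,0],[0,0,0,0,0,0]]]'

```text
time_s: 23.0
position: [0.4873, -0.057, 0.033]
tool_rot: [[-0.99, 0.141, 0.003], [0.141, 0.99, -0.0], [-0.003, 0.0, -1.0]]
ft_force: [0.4, 0.2, 1.0]
grip_width: 0.0448
```

Request:
jog_arm --plan '[[[0,0,0,0,0,0],[0,0,0,0,0,0],[0,0,0,0,0,0],[0,0,0,0,0,0],[0,0,0,0,0,0]]]' --grip -0.6 --squeeze 30

```text
time_s: 23.5
position: [0.4874, -0.0569, 0.0333]
tool_rot: [[-0.99, 0.14, 0.003], [0.14, 0.99, -0.001], [-0.003, -0.0, -1.0]]
ft_force: [-1.6, 0.6, 6.1]
grip_width: 0.0235
```

Request:
jog_arm --plan '[[[0,0,-0.2,0,0,0],[0,0,-0.5,0,0,0],[0,0,-0.6,0,0,0],[0,0,-0.6,0,0,0],[0,0,-0.4,0,0,0],[0,0,0,0,0,0]]]'

```text
time_s: 24.1
position: [0.4876, -0.0569, 0.1266]
tool_rot: [[-0.99, 0.14, 0.006], [0.14, 0.99, -0.001], [-0.006, -0.001, -1.0]]
ft_force: [-0.5, 0.2, -2.9]
grip_width: 0.0235
```

```bash
python3 plan.py .5515 .3387 .125 106.4
python3 - <<'E'
from h import *
im,d=vision.get_image("scene"); crop("scene",im,(235,120,325,220),6,"pics/s15.png")
E
```

```text
n 12 need 11.13 3.16
[[[-0.02, 0.83, 0.0, 0.0, 0.0, -0.24], [-0.05, 0.83, 0.0, 0.0, 0.0, -0.24], [-0.08, 0.83, 0.0, 0.0, 0.0, -0.24], [-0.11, 0.83, 0.0, 0.0, 0.0, -0.24], [-0.13, 0.82, 0.0, 0.0, 0.0, -0.24], [-0.16, 0.82, 0.0, 0.0, 0.01, -0.24], [-0.19, 0.81, 0.01, 0.0, 0.0, -0.23], [-0.22, 0.81, 0.0, 0.0, 0.01, -0.24], [-0.25, 0.8, 0.01, 0.0, 0.0, -0.23], [-0.28, 0.79, 0.0, -0.01, 0.01, -0.24]]]
[[[-0.31, 0.78, 0.01, 0.0, 0.0, -0.23], [-0.34, 0.76, 0.0, -0.01, 0.01, -0.24]]]
end [0.5516 0.3387 0.1251] time 24.1 ft [-0.5  0.2 -2.9] w 0.0235
```

View pics/s15.png

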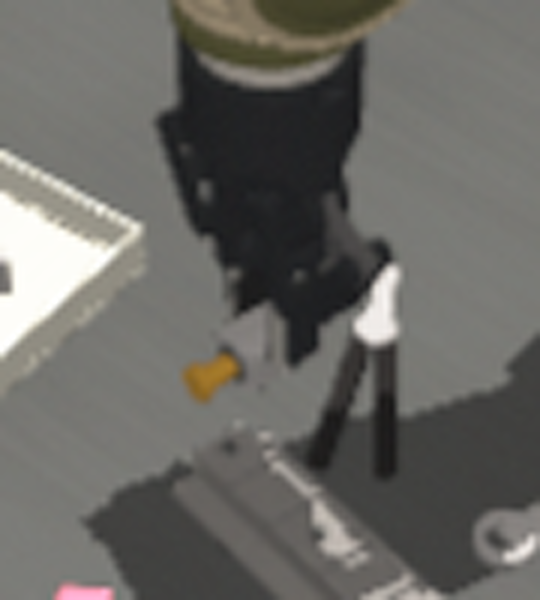

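The plunger is held level with its nose ahead (210,380). On to the jig.

Request:
jog_arm --plan '[[[-0.02,0.83,0.0,0.0,0.0,-0.24],[-0.05,0.83,0.0,0.0,0.0,-0.24],[-0.08,0.83,0.0,0.0,0.0,-0.24],[-0.11,0.83,0.0,0.0,0.0,-0.24],[-0.13,0.82,0.0,0.0,0.0,-0.24],[-0.16,0.82,0.0,0.0,0.01,-0.24],[-0.19,0.81,0.01,0.0,0.0,-0.23],[-0.22,0.81,0.0,0.0,0.01,-0.24],[-0.25,0.8,0.01,0.0,0.0,-0.23],[-0.28,0.79,0.0,-0.01,0.01,-0.24]]]'

```text
time_s: 25.15
position: [0.5392, 0.2742, 0.1221]
tool_rot: [[-0.976, -0.216, -0.006], [-0.216, 0.976, 0.0], [0.006, 0.001, -1.0]]
ft_force: [-0.0, 0.6, -2.2]
grip_width: 0.0234
```

Request:
jog_arm --plan '[[[-0.31,0.78,0.01,0,0,-0.23],[-0.34,0.76,0,0,0.01,-0.24],[0,0,0,0,0,0],[0,0,0.5,0,0,0],[0,0,0.5,0,0,0],[0,0,0.3,0,0,0],[0,0,0,0,0,0],[0,0,0,0,0,0]]]'

```text
time_s: 25.95
position: [0.5509, 0.3386, 0.0715]
tool_rot: [[-0.959, -0.282, -0.004], [-0.282, 0.959, 0.0], [0.004, 0.002, -1.0]]
ft_force: [0.5, 0.2, -2.2]
grip_width: 0.0233
```

```bash
python3 plan.py .5518 .3387 .042 106.4
python3 - <<'E'
from h import *
im,d=vision.get_image("scene"); crop("scene",im,(335,240,425,340),6,"pics/s16.png");np.savez("scene16.npz",im=im)
im,d=vision.get_image("top"); crop("top",im,(130,175,210,265),7,"pics/t16.png")
E
```

```text
n 1 need 0.82 0.03
[[[-0.03, -0.01, 0.74, 0.01, -0.03, 0.0]]]
end [0.552  0.3386 0.0419] time 25.95 ft [ 0.5  0.2 -2.2] w 0.0233
```

View pics/s16.png

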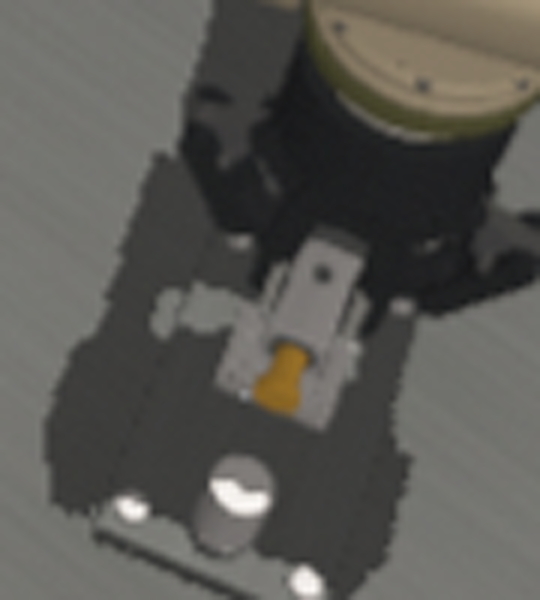

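View pics/t16.png

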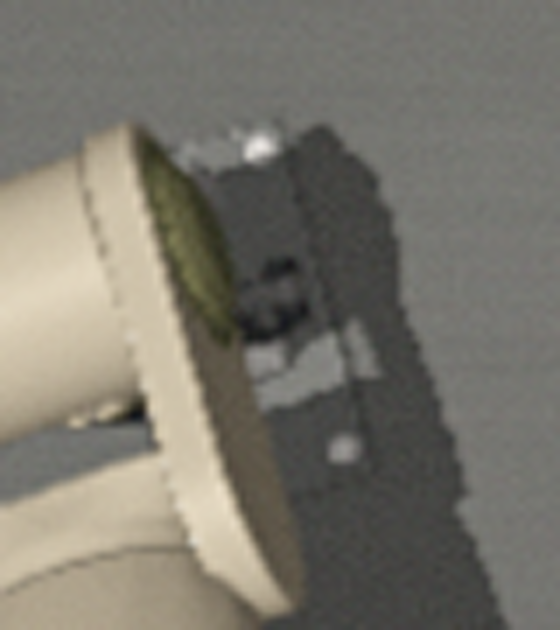

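Run:
```python
from h import *
a=np.radians(16.4);x=np.array([np.cos(a),np.sin(a)]);yy=np.array([-x[1],x[0]])
c=np.array([.5509,.3386])
f=lambda P:np.round((proj("scene",P)[0]-[335,240]+.5)*6-.5)
def pt(l,w,z,c=c): return np.r_[c+x*l+yy*w,z]
print("button",f(pt(44,0,0)*0+pt(.044,0,.072)),"housing top front L/R",f(pt(.022,-.012,.084)),f(pt(.022,.012,.084)),"rear",f(pt(-.022,-.012,.084)),f(pt(-.022,.012,.084)),"hole? ctr",f(pt(0,0,.084)))
s=np.array([.5518,.3387])
for l in(-.015,.015):
  for w in(-.021,-.015,.015,.021): print("cheek",l,w,f(pt(l,w,.033,s)),np.round(((proj("scene",pt(l,w,.033,s))[0]-[340,265]+.5)*7-.5)), np.round(((proj("top",pt(l,w,.033,s))[0]-[135,185]+.5)*8-.5)))
print("post",np.round(((proj("scene",pt(.07,0,.052,s))[0]-[340,265]+.5)*7-.5)),np.round(((proj("top",pt(.07,0,.052,s))[0]-[135,185]+.5)*8-.5)))
```

```text
button [278. 396.] housing top front L/R [271. 321.] [332. 346.] rear [305. 229.] [366. 253.] hole? ctr [319. 287.]
cheek -0.015 -0.021 [252. 298.] [260. 172.] [281. 339.]
cheek -0.015 -0.015 [267. 304.] [276. 179.] [266. 343.]
cheek -0.015 0.015 [339. 333.] [361. 214.] [189. 366.]
cheek -0.015 0.021 [354. 340.] [378. 221.] [173. 370.]
cheek 0.015 -0.021 [229. 359.] [232. 244.] [260. 262.]
cheek 0.015 -0.015 [244. 365.] [249. 251.] [244. 267.]
cheek 0.015 0.015 [317. 396.] [335. 287.] [167. 289.]
cheek 0.015 0.021 [332. 402.] [352. 294.] [152. 294.]
post [252. 383.] [155. 133.]
```

The projected button at (278,396) matches the view, and so do the cheeks across. The scene view puts the jig 2–3 mm further along, so I'll aim 1.5 mm forward and lower slowly.

Request:
jog_arm --plan '[[[-0.06,-0.01,0.3,0.01,-0.03,0],[0,0,0.3,0,0,0],[0,0,0.1,0,0,0],[0,0,0,0,0,0],[0,0,0,0,0,0]]]'

```text
time_s: 26.55
position: [0.5532, 0.3392, 0.0434]
tool_rot: [[-0.959, -0.283, 0.0], [-0.283, 0.959, 0.0], [-0.001, 0.0, -1.0]]
ft_force: [1.1, -0.3, -1.4]
grip_width: 0.0235
```

```bash
python3 plan.py .5532 .3391 .0375 106.4
python3 - <<'E'
from h import *
im,d=vision.get_image("scene"); crop("scene",im,(335,240,425,340),6,"pics/s17.png")
E
```

```text
n 1 need 0.16 0.01
[[[0.0, 0.0, 0.15, 0.0, 0.0, 0.0]]]
end [0.5532 0.3392 0.0374] time 26.55 ft [ 1.1 -0.3 -1.4] w 0.0235
```

View pics/s17.png

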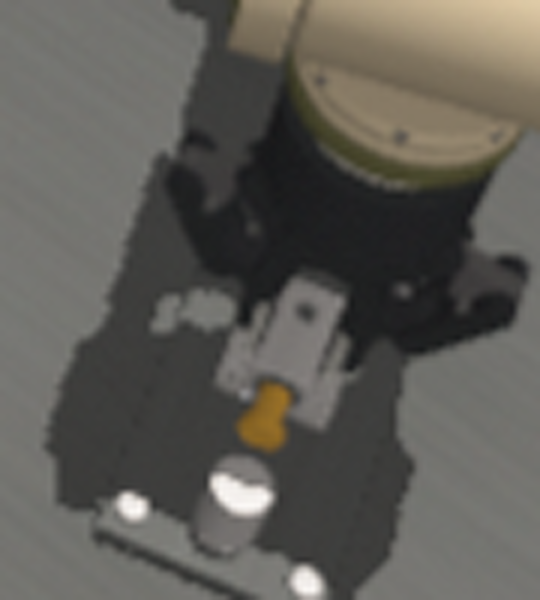

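It's centred between the cheeks. I'll lower the last 6 mm.

Request:
jog_arm --plan '[[[0,0,0.07,0,0,0],[0,0,0.06,0,0,0],[0,0,0,0,0,0],[0,0,0,0,0,0]]]'

```text
time_s: 27.0
position: [0.5531, 0.3392, 0.0382]
tool_rot: [[-0.959, -0.283, 0.0], [-0.283, 0.959, 0.0], [-0.0, 0.0, -1.0]]
ft_force: [-0.5, -0.1, -2.2]
grip_width: 0.0228
```

Request:
jog_arm --plan '[[[0,0,0.02,0,0,0],[0,0,0,0,0,0]]]'

```text
time_s: 27.2
position: [0.5531, 0.3392, 0.0374]
tool_rot: [[-0.959, -0.283, 0.001], [-0.283, 0.959, 0.0], [-0.001, 0.0, -1.0]]
ft_force: [-1.3, 0.1, -1.7]
grip_width: 0.0232
```

Request:
jog_arm --plan '[[[0,0,0.02,0,0,0],[0,0,0,0,0,0],[0,0,0,0,0,0]]]'

```text
time_s: 27.5
position: [0.5531, 0.3392, 0.0373]
tool_rot: [[-0.959, -0.283, 0.001], [-0.283, 0.959, 0.001], [-0.001, 0.0, -1.0]]
ft_force: [-2.4, 0.1, 4.6]
grip_width: 0.023
```

Contact: 4.6 N upward. I'll release and rise.

Request:
jog_arm --plan '[[[0,0,0,0,0,0],[0,0,0,0,0,0],[0,0,0,0,0,0],[0,0,-0.3,0,0,0],[0,0,-0.6,0,0,0],[0,0,-0.8,0,0,0],[0,0,-0.8,0,0,0],[0,0,0,0,0,0]]]' --grip 0.0

```text
time_s: 28.3
position: [0.5549, 0.3399, 0.1424]
tool_rot: [[-0.959, -0.283, 0.009], [-0.283, 0.959, 0.004], [-0.01, 0.001, -1.0]]
ft_force: [1.0, 0.1, 0.4]
grip_width: 0.0429
```

```bash
python3 plan.py .40 .10 .2 106.4
```

```text
n 9 need 8.09 0.08
[[[0.6, -0.52, -0.17, 0.0, 0.01, 0.0], [0.6, -0.52, -0.17, 0.0, 0.01, 0.0], [0.6, -0.52, -0.16, 0.0, 0.01, 0.0], [0.6, -0.52, -0.16, 0.0, 0.01, 0.0], [0.6, -0.52, -0.16, 0.0, 0.01, 0.0], [0.6, -0.51, -0.16, 0.0, 0.0, 0.0], [0.6, -0.52, -0.16, 0.0, 0.01, 0.0], [0.6, -0.51, -0.17, 0.0, 0.0, 0.0], [0.6, -0.52, -0.16, 0.01, 0.01, 0.0]]]
end [0.4002 0.0999 0.2   ] time 28.3 ft [1.  0.1 0.4] w 0.0429
```

Request:
jog_arm --plan '[[[0.6,-0.52,-0.17,0,0.01,0],[0.6,-0.52,-0.17,0,0.01,0],[0.6,-0.52,-0.16,0,0.01,0],[0.6,-0.52,-0.16,0,0.01,0],[0.6,-0.52,-0.16,0,0,0],[0.6,-0.51,-0.16,0,0,0],[0.6,-0.52,-0.16,0,0,0],[0.6,-0.51,-0.17,0,0,0],[0,0,0,0,0,0],[0,0,0,0,0,0]]]'

```text
time_s: 29.3
position: [0.416, 0.1259, 0.1901]
tool_rot: [[-0.959, -0.282, -0.004], [-0.282, 0.959, -0.001], [0.004, 0.0, -1.0]]
ft_force: [1.1, -0.2, -0.5]
grip_width: 0.0429
```

Run:
```python
from h import *
im,d=vision.get_image("scene"); crop("scene",im,(340,265,420,350),7,"pics/s18.png"); cv2.imwrite("pics/s18f.png",im[:,:,::-1])
im,d=vision.get_image("top"); crop("top",im,(135,185,195,255),8,"pics/t18.png"); cv2.imwrite("pics/t18f.png",im[:,:,::-1])
W=cloud("top",d); 
a=np.radians(16.4);x=np.array([np.cos(a),np.sin(a)]);yy=np.array([-x[1],x[0]]);s=np.array([.5523,.3389])
L=(W[...,:2]-s)@x; w=(W[...,:2]-s)@yy
m=(W[...,2]>.043)&(abs(L)<.05)&(abs(w)<.03)
m[:,:]&=d>0
print(m.sum(),"L",np.percentile(L[m],[2,50,98]),"w",np.percentile(w[m],[2,50,98]),"z",np.median(W[m][:,2]))
```

```text
145 L [-0.02169001  0.00342668  0.04127856] w [-0.01027416  0.001053    0.01348945] z 0.05013053398892016
```

View pics/t18.png

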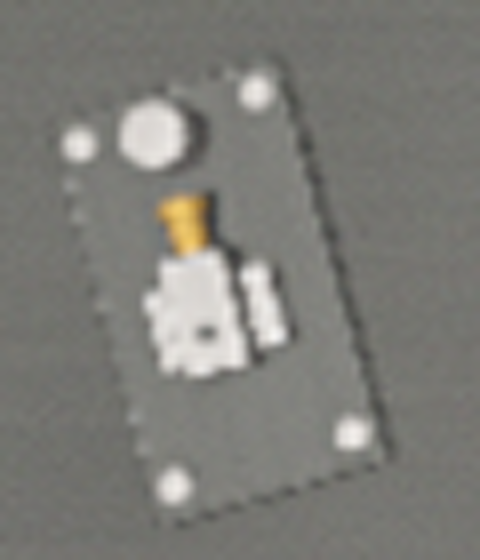

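View pics/s18.png

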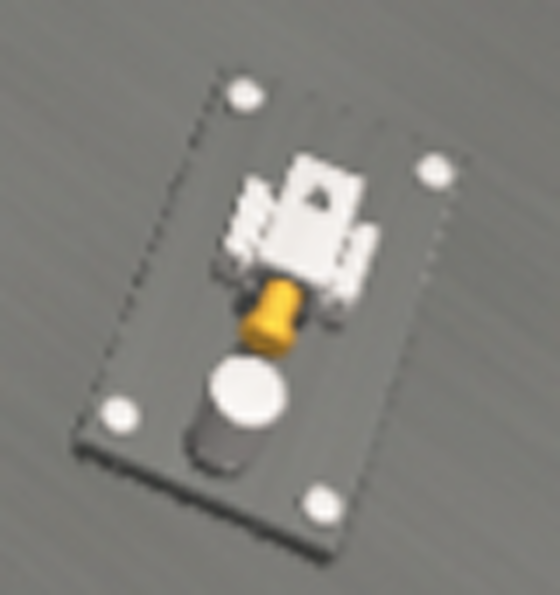

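View pics/t18f.png

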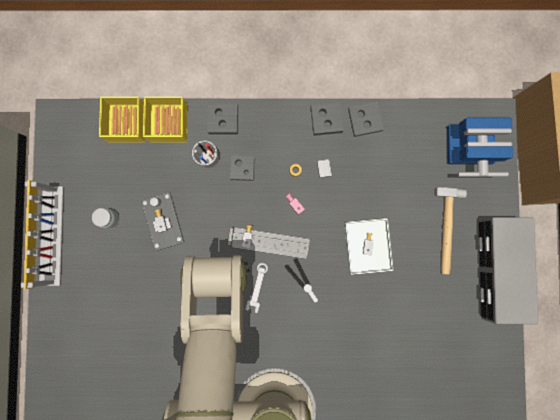

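```bash
python3 -c "
from rig import close_job,env
print(env.observe()['time_s']); print(close_job())"
```

```text
29.4
the job is handed in; nothing more can be done
None
```

I squeezed all three plungers in order from the tall end plate, put the weakest in the tray and the stiffest in the saddle, and handed the job in at 29.4 s. No verdict was reported.

| Slot | Closed under the same full squeeze setting | Nose went in | Rank | Where it is now |
|---|---|---|---|---|
| 0 (by the end plate) | 54.2 mm | about 11.5 mm | middling | left in slot 0 |
| 1 (middle) | 47.6 mm | 18 mm (bottomed) | weakest | in the tray |
| 2 | 60.9 mm | about 4.7 mm | stiffest | in the saddle, nose to the post |

- **Grip force:** the 12 N setting was accepted, but the travel fits about 20 N, the gripper's stated minimum. For the required holds I therefore set the jaw opening for the middling and stiffest ones. The weakest one's allowed range reaches down to bottoming, so the full squeeze also met its hold.
    - **Middling:** I held it at about 5–6 mm.
    - **Stiffest:** I held it at about 2–3 mm.
    - **Over the range:** after those holds, the full squeeze took both briefly to about 21 N by my estimate, just past the 20 N limit. The weakest was bottomed.
- **Order of ranking:** on the first squeeze I took slot 0 for the weakest. Slot 1 going in further corrected that.
- **Final checks:**
    - **Saddle:** the stiffest plunger's top is at 50 mm, which means it is seated. It is about 1 mm off across, roughly centred along, and its nose faces the post.
    - **Tray:** the weakest lies flat near the middle.
    - **Rack and arm:** the middling one is in its slot, the other tools look unmoved, and the arm is clear.
- **Disagreement:** the two cameras differed by about 2–3 mm on the jig's position along the saddle. I aimed between them, well inside the 12 mm allowance.

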